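Slide the specimen tray into the tray rack at the indexed height

ROBOT

A 6-joint arm with a two-finger parallel gripper is mounted at the origin on a cart in front of the work surface, level with it; the furniture and walls round the work are solid. World frame = base frame: x ahead of the robot, y to its left, z up, the work surface at z = 0. Lengths are in m, angles in rad, forces in N, time in s.
With the tool pointing down it reaches from about 0.375 to 0.975 m from the base axis. Payload 3.8 kg.
Tool frame: the origin (TCP) lies between the finger pads; the fingertips stand 17 mm ahead of it and the grasp point (between the pads) lies 2 mm behind it; y points along the fingers, z is the direction in which the jaws open and shut, and the axes are right-handed (so a half turn about y gives the same grasp; the last joint's range is limited). The gripper opens to 85 mm and grips with 20 to 120 N. Pads are 22 mm wide; open, the fingers measure 114 mm over their backs; the gripper's body (76 mm by 85 mm) begins 54 mm behind the grasp point. The pads swing forward as they close: fully open they stand 13 mm farther back than shut.
Start: joints at [1.068, 0.264, 1.604, -0, 1.274, -0.037], TCP at [0.303, 0.603, 0.248] pointing down, gripper open.
Joint ranges: [-2.63, 2.63], [-0.94, 2.18], [0.31, 2.57], [-1.31, 4.45], [0, 2.66], [-2.55, 2.55]. Speed limits (rad/s): [2.57, 2.57, 3.14, 3.14, 3.14, 3.14].

INTERFACE

Orientations are given as a rotation vector (axis times angle).
In Python, from workcell import bot, eyes, nets gives the robot as it stands. The module is installed in compiled form; this text tells all that it offers.
- The arm moves only by the tool jog_arm, never from a script. Its arguments are lists of equal length, an entry for each row: "turn": the turn, a rotation vector about the tool's x, y, z in rad, a list of three; "slide": the shift along the tool's x, y, z in mm, a list of three; "grip": the opening in per cent of the stroke, from 0 (shut) to 100 (fully open). A call has 1 to 5 rows; each row shifts and turns the commanded pose from where the row before left it, along the tool's axes as they then stand; what a row does not reach is not made up. A row lasts 1/10 s, in which the tool goes at most 50 mm and 8.59 degrees, less where a joint would pass 70% of its speed; a pose out of reach is approached as far as the arm can. A call with a gripper value outside its range is refused whole. The fingers move at their own pace and stop on an object; "newtons" is the grip in N (left out, the last holds). Time passes only in rows, so rows that do not move let the fingers close. It gives the time, the measured TCP pose, the force and the opening at its end, in the units of the state.
- bot.read_state(): the state, without advancing time (a new reading comes with each control period).
- eyes.read_camera(name): name is "scene" or "top" or "wrist"; returns a dict with "img" (384x512x3 uint8, red, green, blue), "depth" (384x512 float32, m along the optical axis (not along the pixel's ray), 0 where there is no reading), "intrinsics" (3x3 intrinsics, pixels), "position" and "rotation" of the camera in the world. Camera axes: x right, y down, z forward; pixel columns grow to the right and rows downward; lengths in m; the calibration is good to about 2 mm. The wrist camera is an equidistant fisheye: a pixel r from the principal point sees the ray r / f radians off the axis. A picture is of the moment at which its call begins.
- bot.finish_job(): hands the job in, once; it reports no verdict.
Trained networks look in a picture, given as the dict that the camera call returned (one of the last four; its "shot" number tells which), for a name from the list of things; names that differ only in an ending like _2 or _b are one class to them, and where a whole thing is asked for, a point or a joint stands for the part that bears it (a point fixed in the world has none). Each returns a list of dicts, best first, with "conf" (0 to 1); they miss things now and then, are a little off and sometimes report something else, mostly with a low value. They report only what shows in the picture. A call takes as long as a camera call.
- nets.search_frame(thing, picture): "xyz" ([x, y, z] in m, in the coordinates of the camera as it stood for that picture, good to about 4 mm: the middle of the surface that is visible of it).
The state is a dict: "time": time; "q": joint angles; "joint_vel": joint speeds; "joint_torque": joint torques, N m; "tool_pos": TCP position; "tcp_rot": TCP orientation; "wrist_force": force on the tool from outside, world axes, zero at the start; "torque": the same for the moment, N m; "width": opening from 0.0 (shut) to 1.0 (fully open).
Only numpy, scipy, OpenCV 4.12 (cv2) and the standard library are available. Lean on these libraries where they do the work, as an engineer would, in place of code of your own. Each camera call takes 0.05 s, during which the arm holds its last target.

TASK

Pick up the specimen tray by its upright handle blade and slide it into the tray rack on the pair of rails nearest in height to the black index pointer on the rack's left post. Push it gently and fully home, until its round tongue has clicked through between the two sprung rollers at the back and sits against the stop, then let go of it there. Do not force it, and leave the other things on the table alone.

Things in the scene. Friction and masses are not known exactly. Their poses are not given: they have to be found in the camera images.
- tray: Flat aluminium specimen tray, loose, 0.11 to 0.22 kg, lying on the table left of the rack. Origin: centre of the underside of its rectangular sheet; z up, +x towards its tongue. Sheet 70 mm (x) by 119 mm (y) by 4 mm, its last 14 mm at the rear only 111 mm wide; three low discs on it reach z = 12 mm. A flat bar 4 mm thick leads forward (-x) to the handle.
- tray_grip (a point): Where to grip the tray's handle: (-135, 0, 24) mm in the tray's frame. The handle is an upright blade 10 mm thick (y), 36 mm long (x = -153 to -117 mm), reaching z = 36 mm above the tray's underside: pinch it from above, fingers closing along the tray's y.
- tray_tongue (a point): Centre of the tray's round tongue, (54, 0, 2) mm in the tray's frame: a flat disc of radius 15 mm, 4 mm thick, on a neck 14 mm wide behind the sheet. Its tip is at tray x = +69 mm.
- rack: Aluminium tray rack fixed to the table, 150 mm wide, 180 mm deep, 178 mm high with its knobs, open at the front. Origin: under the middle of its mouth, at table height; +x runs level into the rack (the sliding direction), z up. Side walls' inner faces at y = +-62 mm. Three rail pairs take the sheet's side edges. Over 45 N of contact between tray and rack, all contacts added up, is too much (a push of some 17 N on the stop).
- rail_low (a point): Middle of the mouth at the running surface of the lowest rail pair, (0, 0, 45) mm in the rack's frame. All rails run from x = 0 to 125 mm, reach inward to y = +-50 mm and have an upper lip 7 mm above the running surface (the sheet is 4 mm). Flared lead-ins stand from x = 0 to -13 mm, opening about 5 mm up, down and to the sides.
- rail_mid (a point): The same for the middle rail pair, (0, 0, 85) mm in the rack's frame.
- rail_top (a point): The same for the top rail pair, (0, 0, 125) mm in the rack's frame.
- index_tip (a point): Tip of the small black index pointer on the upright post at the rack's left front corner (rack frame x about 0, y = +70 mm). It is fixed at a height between 30 and 140 mm; load the rail pair whose running surface is nearest to this height (within 4 mm of halfway between two pairs, either is right).
- roller_left (a joint): Catch at the back of the rack: two upright sprung rollers, 10 mm thick, as tall as all rails, 23 mm in front of a rigid stop plate. Value: how far the left one is pushed outward, m; 0 empty, 0.003 with the tongue's widest part between them, about 0.001 with the tray home. Passing them takes a push of about 3 to 9 N that falls off at the click; up to 10 mm farther the tip meets the stop.
- roller_right (a joint): The right roller, linked to the left one: both open evenly. The depth of stop and catch (clamped together) differs from case to case and is not measured: with the tray home against the stop, its origin is at x = 40 to 80 mm in the rack's frame; find it by feel. Before the rollers the tray slides freely. Once home they hold it against the stop.
- level: Bystander: spirit level, plain white bar 80x14x14 mm; origin under its centre. Leave it alone.
- compass: Bystander: round black pocket compass, 48 mm across, 12 mm high; origin under its centre. Leave it alone.
- screwdriver: Bystander: screwdriver, 178 mm long; origin under its centre. Leave it alone.
- weight: Bystander: slotted disc weight, 32 mm across, 14 mm high; origin under its centre. Leave it alone.
- stopwatch: Bystander: round stopwatch, 76x53x14 mm; origin under its centre. Leave it alone.
- marker: Bystander: marker pen, 135 mm long, 17 mm thick; origin under its centre. Leave it alone.
- clip: Bystander: spring clip, 48x14x13 mm; origin under its centre. Leave it alone.
- eraser: Bystander: eraser, 40x18x12 mm; origin under its centre. Leave it alone.

How it is judged:
By the outcome, as a careful person would: the job done as asked, in the order asked, and still so for the second after the job is handed in, with the robot touching nothing.
It also fails if it takes over 50 s, if anything falls off the work surface, if the arm or the gripper's body presses on something with over 40 N, if the wrist force passes 120 N, or if a joint passes its speed limit or range.

## Working session

There is one attempt and no reset: what is moved stays moved. The work goes in short steps, Python scripts to look and compute and a tool call to move; the robot and the scene stay as the last step left them, time stands still between calls to the robot, and variables do not carry over. Pictures are saved under pics/ and viewed, and the job is handed in when it is done.

Besides the shell and the picture viewer there is one more tool, called after ">>>" by a JSON object that holds its "name" and its "arguments". jog_arm: Moves the arm, as the interface text tells. Its arguments: {"type":"object","properties":{"turn":{"type":"array"},"slide":{"type":"array"},"grip":{"type":"array"},"newtons":{"type":"number"}},"required":["turn","slide","grip"]}

```bash
mkdir -p pics
cat > h.py <<'E'
import numpy as np, cv2
from workcell import bot, eyes, nets
from scipy.spatial.transform import Rotation as R
def save(p,name): cv2.imwrite('pics/'+name+'.png', p['img'][:,:,::-1])
def Rm(p):
    r=np.array(p['rotation']); return r if r.shape==(3,3) else R.from_rotvec(r).as_matrix()
def w(p,xyz): return Rm(p)@np.array(xyz)+np.array(p['position'])
def cloud(p):
    K=p['intrinsics'];d=p['depth'];v,u=np.mgrid[:384,:512]
    X=np.stack([(u-K[0,2])/K[0,0]*d,(v-K[1,2])/K[1,1]*d,d],-1)
    return X@Rm(p).T+np.array(p['position'])
E
python3 - <<'E'
from h import *
np.set_printoptions(precision=4,suppress=True)
for n in ('top','scene'):
    p=eyes.read_camera(n); save(p,n+'1'); print(n,p['position'],p['rotation'],p['intrinsics'])
    np.savez(n+'1.npz',**{k:np.array(v) for k,v in p.items()})
    for t in ('tray','tray_grip','tray_tongue','rack','index_tip','rail_low','rail_mid','rail_top'):
        try:
            for r in nets.search_frame(t,p)[:2]: print(t,w(p,r['xyz']),r['conf'])
        except Exception as e: print(t,e)
print(bot.read_state())
E
```

```text
top [ 0.4815 -0.0472  1.0309] [-2.1744  2.1306 -0.1321] [[360.576    0.     252.0031]
 [  0.     360.576  190.164 ]
 [  0.       0.       1.    ]]
tray [ 0.6831 -0.0017  0.0172] 0.73
tray [ 0.5604 -0.0087  0.0126] 0.71
tray_grip [0.5787 0.2153 0.0079] 0.95
tray_tongue [0.5812 0.2131 0.0058] 0.58
rack [ 0.7709 -0.1792  0.0863] 0.77
rack [ 0.4357 -0.1934  0.0138] 0.33
index_tip [ 0.7835 -0.1861  0.1037] 0.18
rail_low [ 0.77   -0.1826  0.0859] 0.78
rail_mid [ 0.7684 -0.1778  0.0844] 0.93
rail_top [ 0.768  -0.1813  0.0845] 0.88
scene [-0.4334 -0.5491  0.6697] [-1.7742  1.1155 -0.696 ] [[498.1469   0.     260.4586]
 [  0.     498.1469 194.6122]
 [  0.       0.       1.    ]]
tray [0.5667 0.2177 0.0072] 0.6
tray_grip [0.5686 0.2249 0.0051] 0.72
tray_tongue [0.5626 0.2203 0.0042] 0.69
tray_tongue [ 0.5518 -0.0062  0.016 ] 0.35
rack [ 0.7619 -0.153   0.0707] 0.68
index_tip [ 0.6713 -0.0894  0.0989] 0.56
rail_low [ 0.7602 -0.1534  0.0684] 0.64
rail_low [ 0.4226 -0.298   0.0128] 0.15
rail_mid [ 0.7598 -0.1559  0.069 ] 0.96
rail_top [ 0.7605 -0.1511  0.0698] 0.68
{'time': 0.9, 'q': array([ 1.0681,  0.2639,  1.604 , -0.    ,  1.2737, -0.0369]), 'joint_vel': array([ 0.0009, -0.0008,  0.0005,  0.0005, -0.0018, -0.0002]), 'joint_torque': array([ -0.0014, -51.506 , -36.7724,  -0.0001,   0.001 ,   0.    ]), 'tool_pos': array([0.3032, 0.6031, 0.2483]), 'tcp_rot': array([-1.5398,  0.3652, -0.3652]), 'wrist_force': array([-0.0372,  0.3076, -0.8921]), 'torque': array([ 0.038 , -0.0034,  0.0237]), 'width': 1.0044193302124114}
```

View pics/top1.png

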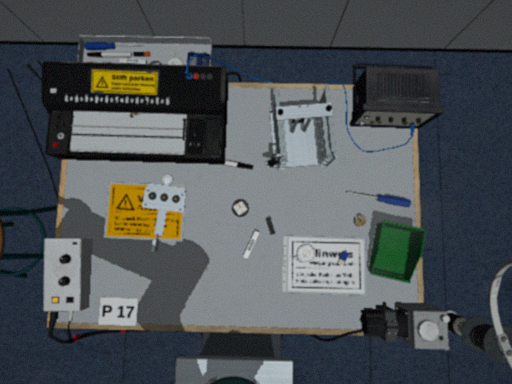

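View pics/scene1.png

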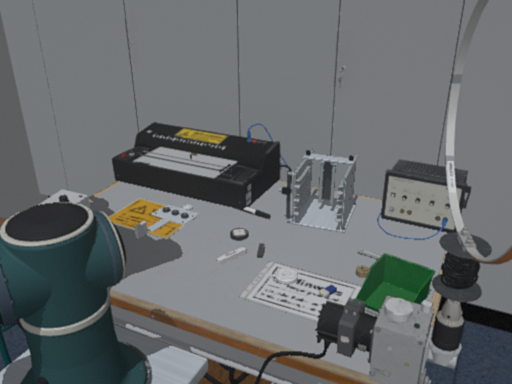

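Run:
```python
from h import *
np.set_printoptions(precision=4,suppress=True,linewidth=160)
t=dict(np.load('top1.npz')); s=dict(np.load('scene1.npz'))
a=cv2.resize(t['img'][165:260,100:200],(600,570),interpolation=cv2.INTER_CUBIC);cv2.imwrite('pics/traycrop.png',a[:,:,::-1])
a=cv2.resize(t['img'][85:180,255:345],(540,570),interpolation=cv2.INTER_CUBIC);cv2.imwrite('pics/rackcrop.png',a[:,:,::-1])
a=cv2.resize(s['img'][140:240,270:370],(600,600),interpolation=cv2.INTER_CUBIC);cv2.imwrite('pics/rackscene.png',a[:,:,::-1])
for n,p in(('t',t),('s',s)):
    np.save(n+'cl.npy',cloud(p))
c=np.load('tcl.npy')
print((c[172:256:4,136:196:4,2]*1000).round().astype(int))
```

```text
[[   2    1   -1    2    3    1    1    1    1    2   -2    3   -2   -2   -3]
 [   3    1   -2    2    3   -3    2    4    8   -2    0    2    1    0   -2]
 [  -3    2    2    0    0    2   -2    5    4    2   -1    0   -2    0    2]
 [   1    2   -2    7    6    2    0   -2    5   -1    0    1    0   -1   -4]
 [   6    3    1    4    3    3    7    4    5    4    3    4    5   -2    0]
 [   4    0    5    6    7    7    2    2    6    4    4    6    4    2    2]
 [  -1    1    3    5   14    8    4   14    4    4   14    5    6    0    0]
 [   0    1    5    7    2    7    5   13    5   12   13    4    7   -1   -3]
 [  -3    3    7    3    6    3    4    5    5    1    4    6    4    1   -1]
 [   1    3    2    2    5    3    6    6    3    1 1031    9    1    3    0]
 [   3   -1    1    3   -1    1    5    2   -1    3    1    0    3   -1    0]
 [   1   -3   -1    1    1    3    5    5    0    2    1    2    1   -1   -1]
 [   5    4    2    1    1   -2    5    5    5    1    3    5    3    4    5]
 [   1    2    2    4    3    7    6    7    0    6    2    1    2   -3    0]
 [   0    0   -1    0    1    3    4    1    0    4    0   -2    2    2    0]
 [   5    4    1    5    3    5    3    4    0    3    0   -1   -4   -2    4]
 [  -1   -1    2    1    0    0    5    0    1    1    4    1    2    3    0]
 [   0    1    1   -1   -1   34    4    3   -1   -2    0    1   -3    3    3]
 [   3    1   -1    2    0   28    0    1    0   -1   -2    2    0   -2    0]
 [  -2    0   -1   -1   34   24   -2   -1    0    7    3    0    1    0   -1]
 [  -1   -1   -3   -1    0   -2    3    1    2   -2   -1    0    3    0   -2]]
```

Run:
```python
from h import *
np.set_printoptions(precision=4,suppress=True,linewidth=200)
c=np.load('tcl.npy')
print((c[84:176:3,258:345:4,2]*1000).round().astype(int))
```

```text
[[   1   -2   -1    0    1   -1   -5    5    4    1    1   -1    0    3    0    0    4    0    2 -745 -747    2]
 [   4    0    0    0    2    1   -1    4    0    1    6    3    1    5    0    5    0  160    2    0    3    1]
 [   4   -2   -1    3   -1  157   -1    4    1    1    1    2   -2    0    2    2   -2  161    1    3    1    0]
 [  -1    0    1   -1   -1  163    0    0   -1   -1    1    0    3    2    2    4    2  160    1    2   -2    0]
 [   3    1    1    0    0  159    3    1    2    2    3    2    2   -3    1    2  101  156    4    3    3    3]
 [   0    2    3    4    1  161    5    2    1    2    3    1    4    2    0   -1  100  158  159    3    0    2]
 [   2    1    2    3    0  157    3    2    4   -2   -1    1    2    3    3   -1   95  140  159    1    3    4]
 [  -3    3    4    1   66  158    2    1    1    1  167  168  169  166  165  168  165  166  178    1    0    2]
 [  -1    2    1    2   53  167  168  167  169  168  167  166  166  165  169  167  168  168  180   -1   -1    3]
 [   1    3    2   10   43  178  180  167  168  167  168  168  166  165  169  165  
[... 1703 characters left out ...]
  139  146    3   -2]
 [   5    6    0    0  121   50  136  137    9    6    9    8    8    7    6    9   55  122  122  131    1    2]
 [   1    2  107  110  111  102  121  143    5    3    8    5    5   10    9    5   56  100   91    2    2   -1]
 [   0    2    1   99   97   15   97   98    8    3    5    6    7    9    2    5   61   44    0    4    0    3]
 [   4    0   -2    0    1   70   63   -1    2   -3    1    1    7    0   -1    2    2    3    2    5    1    1]
 [  -2   -1   -3   -3   -1    0    0   -2    2    0   -1   -1    2   -2    1    3   -2    3    4    1    1   -2]
 [   3    0    1    4 1031   -1   -1    0    1    1    1    0    2    1    0    3    3    2    2   -1    0    1]]
```

View pics/traycrop.png

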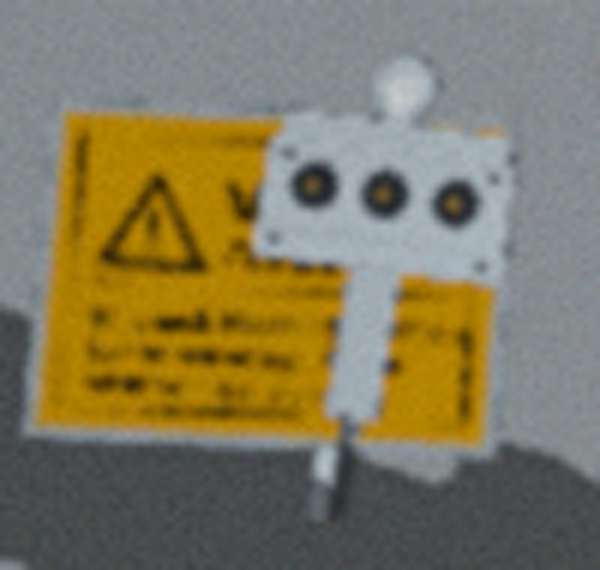

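View pics/rackcrop.png

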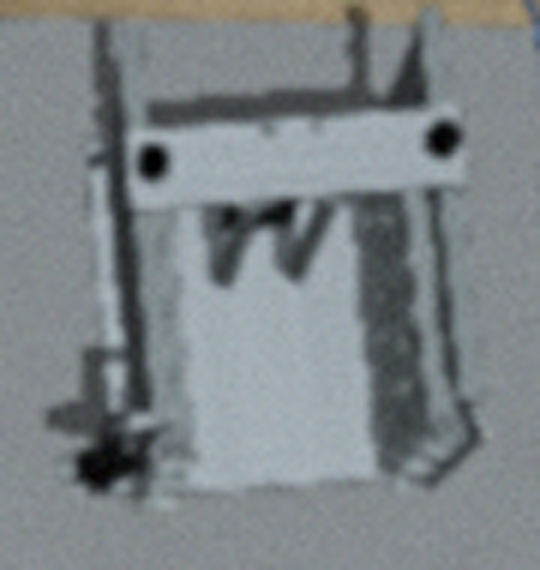

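View pics/rackscene.png

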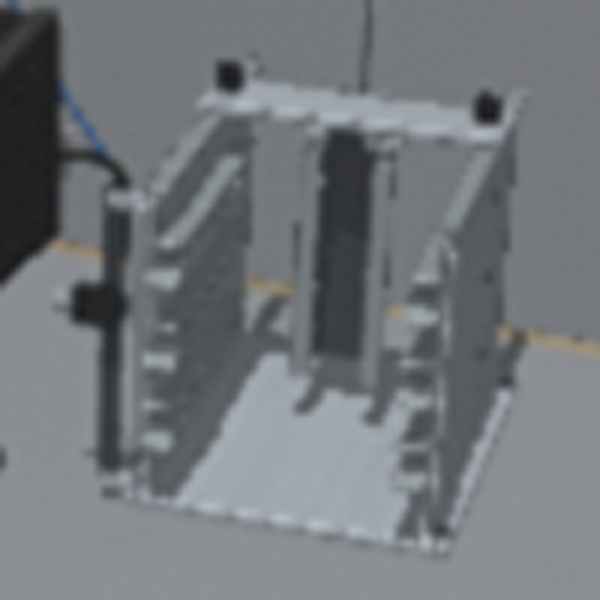

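Run:
```python
from h import *
np.set_printoptions(precision=4,suppress=True,linewidth=200)
c=np.load('tcl.npy'); 
def lin(m,name):
    P=c[m]; vx,vy,x0,y0=cv2.fitLine((P[:,:2]*1000).astype(np.float32),cv2.DIST_HUBER,0,0.01,0.01).ravel()
    if vx<0:vx,vy=-vx,-vy
    print(name,len(P),'dir deg',np.degrees(np.arctan2(vy,vx)),'y at x=.75',(y0+vy/vx*(750-x0)),P.min(0),P.max(0))
Z=c[...,2];vv,uu=np.mgrid[:384,:512]
reg=(vv>80)&(vv<178)&(uu>255)&(uu<345)
L=reg&(abs(Z-.160)<.006)&(uu<290)&(vv>115); Rr=reg&(abs(Z-.160)<.006)&(uu>320)&(vv>115)
lin(L,'wallL');lin(Rr,'wallR')
F=reg&(abs(Z-.007)<.005)&(vv>120)&(uu>283)&(uu<330)
# front edge of floor: 
for u in range(288,322,4):
    v=[v for v in range(150,176) if Z[v,u]>.0045]
    print(u,v[-3:],c[v[-1],u])
B=reg&(abs(Z-.167)<.004)&(vv<122); P=c[B];print('bar',P.min(0),P.max(0),cv2.minAreaRect((P[:,:2]*1000).astype(np.float32)))
K=reg&(Z>.174)&(Z<.19);P=c[K];print(P)
F2=reg&(Z<.125)&(Z>.09)&(uu<276)&(vv>150);print('idx',np.c_[uu[F2],vv[F2],(c[F2]*1000).round()][:40])
# tray
reg=(vv>165)&(vv<260)&(uu>125)&(uu<200)
hm=reg&(Z>.02)&(Z<.05);P=c[hm];print(np.c_[uu[hm],vv[hm],(P*1000).round(1)])
```

```text
wallL 196 dir deg 2.8520024 y at x=.75 -108.26453 [ 0.6682 -0.1296  0.1541] [ 0.7808 -0.0913  0.1659]
wallR 160 dir deg 6.930974 y at x=.75 -234.80363 [ 0.6836 -0.2473  0.1546] [ 0.7846 -0.2088  0.1652]
288 [164, 165, 166] [ 0.6861 -0.1428  0.0051]
292 [164, 166, 168] [ 0.6805 -0.1544  0.0049]
296 [164, 165, 166] [ 0.6865 -0.1659  0.005 ]
300 [163, 164, 165] [ 0.6897 -0.1774  0.0052]
304 [163, 164, 165] [ 0.6896 -0.1888  0.0067]
308 [161, 162, 164] [ 0.6925 -0.2001  0.0078]
312 [160, 162, 163] [ 0.6958 -0.2118  0.0072]
316 [163, 164, 165] [ 0.6906 -0.2237  0.005 ]
320 [161, 162, 164] [ 0.6939 -0.2353  0.0046]
bar [ 0.7697 -0.2367  0.1631] [ 0.8432 -0.0964  0.1707] ((806.9865112304688, -166.68124389648438), (73.53878784179688, 140.025390625), 0.44495889544487)
[[ 0.8057 -0.2259  0.1789]
 [ 0.8062 -0.2287  0.1776]
 [ 0.8039 -0.2215  0.1767]
 [ 0.8031 -0.2235  0.1789]
 [ 0.8035 -0.2261  0.178 ]
 [ 0.803  -0.2283  0.1793]
 [ 0.8029 -0.2307  0.1797]
 [ 0.8007 -0.2211  0.1784]
 [ 0.7996 -0.2229  0.1814]
 [ 0.8008 -0.226   0.1783]
 [ 0.8011 -0.2286  0.1776]
 [ 0.8003 -0.2306  0.18  ]
 [ 0.7
[... 3606 characters left out ...]
 36.4]
 [155.  247.  447.7 222.1  32.6]
 [156.  247.  447.7 220.2  29.4]
 [152.  248.  444.9 229.6  34.5]
 [153.  248.  445.1 226.1  37.3]
 [154.  248.  445.1 223.9  35.5]
 [155.  248.  445.1 221.   35.9]
 [156.  248.  444.8 221.5  24.1]
 [152.  249.  442.3 229.1  35.8]
 [153.  249.  442.5 225.3  39.8]
 [154.  249.  442.5 222.9  38.7]
 [155.  249.  442.3 221.9  32.1]
 [156.  249.  442.1 220.8  26.2]
 [152.  250.  439.7 228.1  39.1]
 [153.  250.  439.6 226.5  35. ]
 [154.  250.  439.7 223.6  35.6]
 [155.  250.  439.6 221.5  33. ]
 [156.  250.  439.3 221.3  23.4]
 [152.  251.  436.9 228.5  36.9]
 [153.  251.  437.  225.6  37.7]
 [154.  251.  436.9 223.9  33.7]
 [155.  251.  436.7 222.7  28. ]]
```

```bash
cat >> h.py <<'E'
def state():
    s=bot.read_state(); Rt=R.from_rotvec(s['tcp_rot']).as_matrix(); return s,Rt,np.array(s['tool_pos'])
def down(yaw,sign=1):
    # tool y=-Z, tool z = sign*(dir of y axis of frame with yaw)
    y=np.array([0,0,-1.]); z=sign*np.array([-np.sin(yaw),np.cos(yaw),0]); x=np.cross(y,z); return np.stack([x,y,z],1)
E
python3 - <<'E'
from h import *
np.set_printoptions(precision=4,suppress=True,linewidth=160)
s,Rt,p=state();print(Rt)
for sg in(1,-1):
    D=down(np.radians(-9),sg); rv=R.from_matrix(Rt.T@D).as_rotvec(); print(sg,rv,np.degrees(np.linalg.norm(rv)))
print(Rt.T@(np.array([.454,.2245,.20])-p)*1000)
D=down(np.radians(-9),1);print(D.T@(np.array([.454,.2245,.20])-p)*1000)
t=np.load('tcl.npy'); vv,uu=np.mgrid[:384,:512]
for a,b,c,d in((60,165,40,230),(330,384,0,512),(280,384,340,512)):
    q=t[a:b,c:d].reshape(-1,3);q=q[(q[:,2]>.02)&(q[:,2]<.9)];print(np.percentile(q,[1,50,99],axis=0))
E
```

```text
[[ 0.8935  0.      0.4491]
 [-0.4491  0.      0.8935]
 [ 0.     -1.      0.    ]]
1 [-0.     -0.3086  0.    ] 17.683920295395787
-1 [-0.     2.833 -0.   ] 162.3160798432568
[ 304.7866   48.3116 -270.5358]
[ 208.2066   48.3098 -350.3351]
[[0.6872 0.0371 0.0329]
 [0.8077 0.2729 0.1046]
 [0.9274 0.5111 0.1423]]
[[ 0.2246 -0.5642  0.0629]
 [ 0.2596 -0.518   0.1962]
 [ 0.3056 -0.3376  0.2923]]
[[ 0.2261 -0.5642  0.0345]
 [ 0.2825 -0.4947  0.1249]
 [ 0.3991 -0.3364  0.3336]]
```

>>> {"name": "jog_arm", "arguments": {"turn": [[0,-0.103,0],[0,-0.103,0],[0,-0.103,0],[0,0,0],[0,0,0]], "slide": [[0,0,0],[0,0,0],[0,0,0],[23,0,-39],[23,0,-39]], "grip": [100,100,100,100,100]}}

```text
time: 1.4
tool_pos: [0.3363, 0.5187, 0.248]
tcp_rot: [-1.568, 0.121, -0.121]
wrist_force: [0.6, -0.9, -0.2]
width: 1.0
```

>>> {"name": "jog_arm", "arguments": {"turn": [[0,0,0],[0,0,0],[0,0,0],[0,0,0],[0,0,0]], "slide": [[23,0,-39],[23,0,-39],[23,0,-39],[23,0,-39],[0,0,0]], "grip": [100,100,100,100,100]}}

```text
time: 1.9
tool_pos: [0.4045, 0.3461, 0.2485]
tcp_rot: [-1.569, 0.126, -0.128]
wrist_force: [-0.4, 0.4, 0.4]
width: 1.003
```

Run:
```python
from h import *
np.set_printoptions(precision=4,suppress=True,linewidth=160)
p=eyes.read_camera('wrist'); save(p,'w1'); np.savez('w1.npz',**{k:np.array(v) for k,v in p.items()})
s,Rt,q=state();print(s['time'],q,Rt,s['wrist_force'])
print(p['position'],Rm(p),p['intrinsics'])
```

```text
1.95 [0.4038 0.3483 0.2486] [[ 0.9871  0.0005  0.1604]
 [-0.1604  0.0002  0.9871]
 [ 0.0005 -1.      0.0003]] [ 0.6031  0.1052 -0.6569]
[0.3225 0.3599 0.374 ] [[ 0.1619  0.9344  0.3172]
 [ 0.9868 -0.1526 -0.0541]
 [-0.0021  0.3218 -0.9468]] [[297.3186   0.     258.9713]
 [  0.     297.3186 186.9758]
 [  0.       0.       1.    ]]
```

View pics/w1.png

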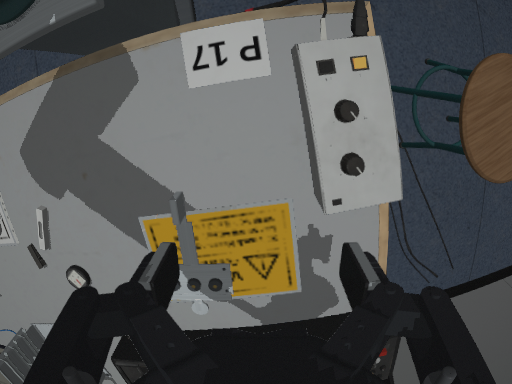

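>>> {"name": "jog_arm", "arguments": {"turn": [[0,0,0],[0,0,0],[0,0,0],[0,0,0]], "slide": [[23,20,-38],[23,20,-38],[23,20,-38],[0,0,0]], "grip": [100,100,100,100]}}

```text
time: 2.35
tool_pos: [0.4526, 0.2234, 0.1851]
tcp_rot: [-1.571, 0.129, -0.123]
wrist_force: [-0.6, 0.6, -0.7]
width: 0.999
```

```bash
cat >> h.py <<'E'
def wcloud(p):
    K=p['intrinsics'];d=p['depth'];v,u=np.mgrid[:384,:512].astype(float)
    return wray(p,u,v,d)
def wray(p,u,v,d=None,z=None):
    # fisheye pixel -> world at depth d (along axis) or on plane z
    K=p['intrinsics'];a=(np.asarray(u,float)-K[0,2])/K[0,0];b=(np.asarray(v,float)-K[1,2])/K[1,1];th=np.hypot(a,b)+1e-9
    r=np.stack([np.sin(th)*a/th,np.sin(th)*b/th,np.cos(th)],-1)
    if d is not None: r=r*(d/r[...,2])[...,None]; return r@Rm(p).T+p['position']
    rw=r@Rm(p).T; return p['position']+rw*((z-p['position'][2])/rw[...,2])[...,None]
def wproj(p,X):
    c=(np.asarray(X)-p['position'])@Rm(p);th=np.arctan2(np.hypot(c[...,0],c[...,1]),c[...,2]);h=np.hypot(c[...,0],c[...,1])
    K=p['intrinsics'];return np.stack([K[0,2]+K[0,0]*th*c[...,0]/h,K[1,2]+K[1,1]*th*c[...,1]/h],-1)
E
python3 - <<'E'
from h import *
np.set_printoptions(precision=4,suppress=True,linewidth=160)
p=eyes.read_camera('wrist'); save(p,'w2'); np.savez('w2.npz',**{k:np.array(v) for k,v in p.items()})
s,Rt,q=state();print(s['time'],q,s['wrist_force'])
a=cv2.resize(p['img'][170:370,150:370],(770,700),interpolation=cv2.INTER_CUBIC)[:600];cv2.imwrite('pics/w2c.png',a[:,:,::-1])
E
```

```text
2.4 [0.4528 0.2256 0.1866] [-0.7689 -0.5848  0.6308]
```

View pics/w2.png

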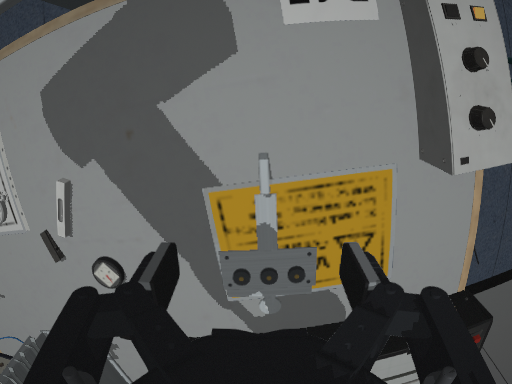

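View pics/w2c.png

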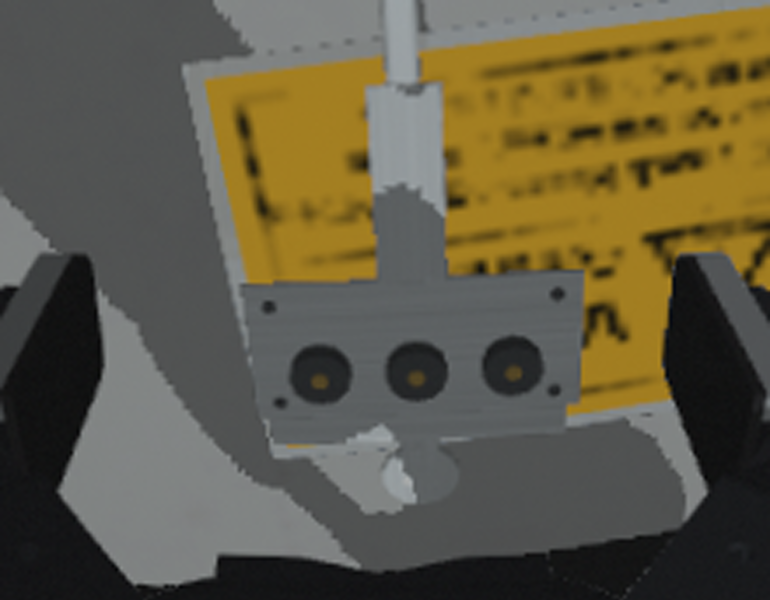

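Run:
```python
from h import *
np.set_printoptions(precision=4,suppress=True,linewidth=160)
p=dict(np.load('w2.npz'))
f=lambda u,v,z:wray(p,150+u/3.5,170+v/3.5,z=z)
A=f(242,285,.004);B=f(583,270,.004);C=f(278,443,.004);D=f(565,430,.004);T=f(420,472,.004)
print(A,B,np.linalg.norm(A-B),np.linalg.norm(C-D),C,D,T)
print('yaw',np.degrees(np.arctan2(*(B-A)[:2][::-1])),np.degrees(np.arctan2(*(D-C)[:2][::-1])))
m=(A+B)/2;print('front mid',m,'rear mid',(C+D)/2,'yaw ctr',np.degrees(np.arctan2(*(T-m)[:2][::-1])))
a=cv2.resize(p['img'][145:205,235:295],(600,600),interpolation=cv2.INTER_CUBIC);cv2.imwrite('pics/w2h.png',a[:,:,::-1])
X=wcloud(p);
g=(X[...,2]>.03)&(X[...,2]<.045);v,u=np.nonzero(g);k=(v<205)&(v>140)&(u>250)&(u<280);P=X[v[k],u[k]];print(len(P),P.mean(0),P.min(0),P.max(0))
print(cv2.minAreaRect((P[:,:2]*1000).astype(np.float32)),cv2.fitLine((P[:,:2]*1000).astype(np.float32),2,0,.01,.01).ravel())
```

```text
[0.5454 0.1589 0.004 ] [0.5585 0.2754 0.004 ] 0.11721528324558937 0.10796847101533967 [0.6163 0.1566 0.004 ] [0.6281 0.2639 0.004 ] [0.6387 0.2072 0.004 ]
yaw 83.57377018496848 83.704382010124
front mid [0.552  0.2172 0.004 ] rear mid [0.6222 0.2102 0.004 ] yaw ctr -6.539012868230699
362 [0.4514 0.2273 0.0356] [0.4349 0.2209 0.0303] [0.4698 0.2336 0.038 ]
((452.1062927246094, 227.2401580810547), (9.933451652526855, 34.70756530761719), 83.65591430664062) [  0.9938  -0.111  451.3961 227.3019]
```

View pics/w2h.png

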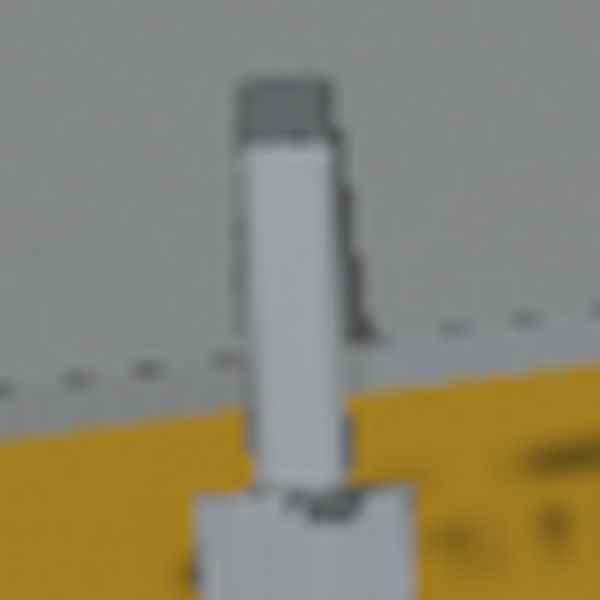

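>>> {"name": "jog_arm", "arguments": {"turn": [[0,-0.049,0],[0,0,0],[0,0,0],[0,0,0],[0,0,0]], "slide": [[0,0,0],[0,40,2],[0,40,0],[0,40,0],[0,0,0]], "grip": [100,100,100,100,100]}}

```text
time: 2.9
tool_pos: [0.4487, 0.229, 0.0635]
tcp_rot: [-1.573, 0.091, -0.076]
wrist_force: [-1.0, -0.2, -0.0]
width: 1.005
```

Run:
```python
from h import *
np.set_printoptions(precision=4,suppress=True,linewidth=160)
p=eyes.read_camera('wrist'); save(p,'w3'); np.savez('w3.npz',**{k:np.array(v) for k,v in p.items()})
s,Rt,q=state();print(s['time'],q,s['wrist_force'],Rt)
X=wcloud(p);
g=(X[...,2]>.03)&(X[...,2]<.042)&(abs(X[...,0]-.452)<.03)&(abs(X[...,1]-.227)<.025);P=X[g];print(len(P))
print(cv2.minAreaRect((P[:,:2]*1000).astype(np.float32)),cv2.fitLine((P[:,:2]*1000).astype(np.float32),2,0,.01,.01).ravel(), np.median(P[:,2]))
print(Rt.T@(np.array([.4525,.2277,.024])-q)*1000)
```

```text
2.95 [0.451  0.2298 0.0664] [-0.7751 -0.5227 -0.2645] [[ 0.9944 -0.0056  0.1058]
 [-0.1058 -0.002   0.9944]
 [-0.0054 -1.     -0.0025]]
883
((451.8380432128906, 227.60784912109375), (9.269705772399902, 36.082462310791016), 84.28449249267578) [  0.9942  -0.1078 450.2734 227.9286] 0.03572710954830907
[ 1.9769 42.364  -1.78  ]
```

View pics/w3.png

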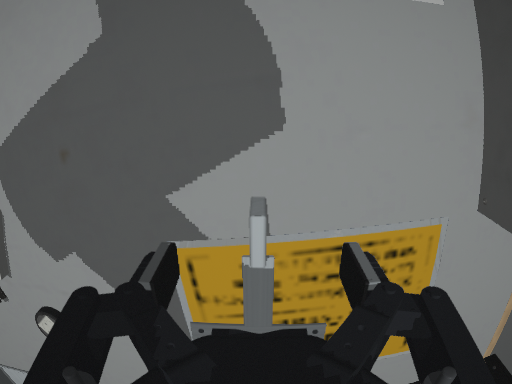

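>>> {"name": "jog_arm", "arguments": {"turn": [[0,0,0],[0,0,0],[0,0,0],[0,0,0]], "slide": [[1,25,-2],[0,16,0],[0,0,0],[0,0,0]], "grip": [100,100,100,100]}}

```text
time: 3.35
tool_pos: [0.4559, 0.2284, 0.0296]
tcp_rot: [-1.567, 0.082, -0.086]
wrist_force: [0.7, -0.2, -1.0]
width: 0.998
```

>>> {"name": "jog_arm", "arguments": {"turn": [[0,0,0],[0,0,0],[0,0,0],[0,0,0],[0,0,0]], "slide": [[0,0,0],[0,0,0],[0,0,0],[0,0,0],[0,0,0]], "grip": [40,20,8,0,0], "newtons": 50}}

```text
time: 3.85
tool_pos: [0.4543, 0.2269, 0.0275]
tcp_rot: [-1.569, 0.085, -0.085]
wrist_force: [-0.4, 0.6, -0.0]
width: 0.142
```

>>> {"name": "jog_arm", "arguments": {"turn": [[0,0,0],[0,0,0],[0,0,0],[0,0,0],[0,0,0]], "slide": [[0,0,0],[0,0,0],[-1,4,0],[0,0,0],[0,0,0]], "grip": [40,40,40,40,20], "newtons": 60}}

```text
time: 4.35
tool_pos: [0.4529, 0.2269, 0.0229]
tcp_rot: [-1.569, 0.085, -0.084]
wrist_force: [0.2, 0.1, -0.8]
width: 0.243
```

>>> {"name": "jog_arm", "arguments": {"turn": [[0,0,0],[0,0,0],[0,0,0],[0,0,0],[0,0,0]], "slide": [[0,0,0],[0,0,0],[0,0,0],[0,0,0],[0,0,0]], "grip": [0,0,0,0,0]}}

```text
time: 4.85
tool_pos: [0.4533, 0.227, 0.0233]
tcp_rot: [-1.569, 0.085, -0.085]
wrist_force: [1.0, 0.8, -1.2]
width: 0.109
```

>>> {"name": "jog_arm", "arguments": {"turn": [[0,0,0],[0,0,0],[0,0,0],[0,0,0],[0,0,0]], "slide": [[0,-10,0],[0,-20,0],[0,-35,0],[0,-35,0],[0,0,0]], "grip": [0,0,0,0,0]}}

```text
time: 5.35
tool_pos: [0.4571, 0.2287, 0.1293]
tcp_rot: [-1.564, 0.077, -0.092]
wrist_force: [1.1, -0.0, -0.8]
width: 0.106
```

Run:
```python
from h import *
np.set_printoptions(precision=4,suppress=True,linewidth=160)
p=eyes.read_camera('wrist'); save(p,'w4'); np.savez('w4.npz',**{k:np.array(v) for k,v in p.items()})
s,Rt,q=state();print(s['time'],q,s['wrist_force'],s['torque'],s['width'],R.from_matrix(Rt).as_rotvec())
```

```text
5.4 [0.4555 0.228  0.1267] [ 0.5881 -0.6267 -3.0551] [0.0275 0.2299 0.0053] 0.1075202561568854 [-1.5661  0.0801 -0.0893]
```

View pics/w4.png

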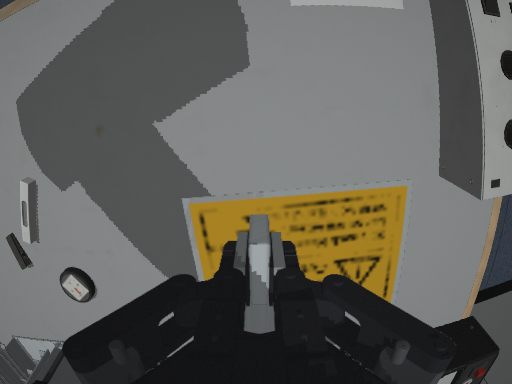

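Run:
```python
from h import *
np.set_printoptions(precision=4,suppress=True,linewidth=160)
p=eyes.read_camera('top'); save(p,'top2'); np.savez('top2.npz',**{k:np.array(v) for k,v in p.items()})
q=eyes.read_camera('scene'); save(q,'scene2'); np.savez('scene2.npz',**{k:np.array(v) for k,v in q.items()})
a=cv2.resize(q['img'][140:240,100:260],(800,500),interpolation=cv2.INTER_CUBIC);cv2.imwrite('pics/s2c.png',a[:,:,::-1])
for n,pp in(('top',p),('scene',q)):
    X=cloud(pp); g=(X[...,2]>.08)&(X[...,2]<.12)&(X[...,0]>.545)&(X[...,0]<.66)&(X[...,1]>.14)&(X[...,1]<.29);P=X[g]
    A=np.c_[P[:,:2]-P[:,:2].mean(0),np.ones(len(P))]
    w_=np.ones(len(P),bool)
    for _ in range(5):
        c,*_r=np.linalg.lstsq(A[w_],P[w_,2],rcond=None);r=P[:,2]-A@c;w_=abs(r)<.005
    Q=P[w_];print(n,len(P),len(Q),c,P[:,:2].mean(0),cv2.minAreaRect((Q[:,:2]*1000).astype(np.float32)))
```

```text
top 1383 1218 [0.0075 0.0001 0.1083] [0.5921 0.2104] ((600.7684936523438, 210.04669189453125), (119.52107238769531, 112.46650695800781), 83.43513488769531)
scene 541 466 [-0.0049  0.0023  0.1053] [0.5856 0.2081] ((600.8743896484375, 212.62332153320312), (124.32703399658203, 110.73875427246094), 83.33100891113281)
```

View pics/s2c.png

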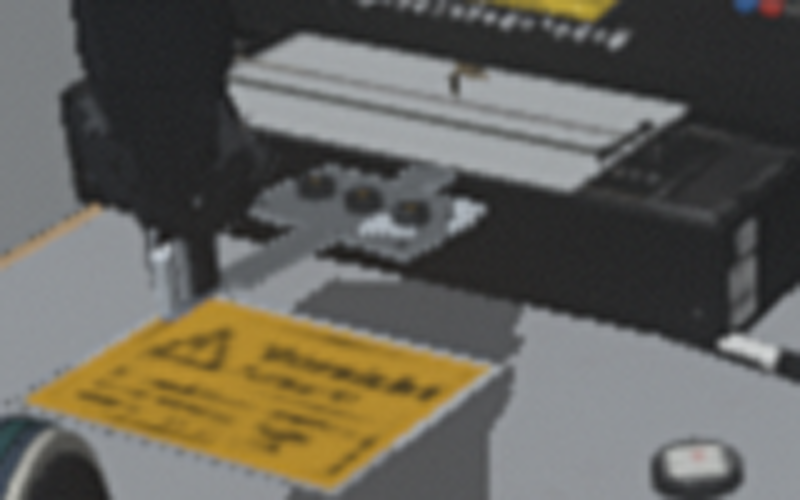

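View pics/top2.png

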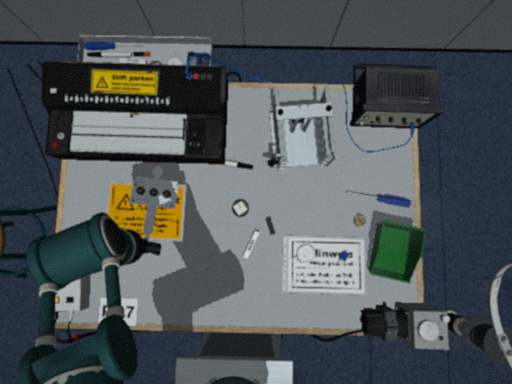

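>>> {"name": "jog_arm", "arguments": {"turn": [[0,-0.102,0],[0,-0.102,0],[0,0,0],[0,0,0],[0,0,0]], "slide": [[0,0,0],[0,0,0],[-5,0,-20],[-5,0,-40],[-5,0,-40]], "grip": [0,0,0,0,0]}}

```text
time: 6.0
tool_pos: [0.4457, 0.125, 0.1209]
tcp_rot: [-1.57, -0.073, 0.081]
wrist_force: [0.8, 0.1, -2.4]
width: 0.106
```

>>> {"name": "jog_arm", "arguments": {"turn": [[0,0,0],[0,0,0],[0,0,0],[0,0,0],[0,0,0]], "slide": [[-5,0,-40],[-5,0,-40],[-5,0,-40],[-5,0,-40],[-5,0,-40]], "grip": [0,0,0,0,0]}}

```text
time: 6.5
tool_pos: [0.4399, -0.0766, 0.1211]
tcp_rot: [-1.568, -0.072, 0.079]
wrist_force: [0.3, 1.0, -1.6]
width: 0.107
```

>>> {"name": "jog_arm", "arguments": {"turn": [[0,0,0],[0,0,0],[0,0,0],[0,0,0],[0,0,0]], "slide": [[-5,0,-40],[-5,0,-40],[-1,0,-25],[0,0,-20],[0,0,0]], "grip": [0,0,0,0,0]}}

```text
time: 7.0
tool_pos: [0.442, -0.2025, 0.1213]
tcp_rot: [-1.569, -0.071, 0.076]
wrist_force: [-0.1, 1.2, -2.8]
width: 0.106
```

Run:
```python
from h import *
np.set_printoptions(precision=4,suppress=True,linewidth=160)
p=eyes.read_camera('wrist'); save(p,'w5'); np.savez('w5.npz',**{k:np.array(v) for k,v in p.items()})
t=eyes.read_camera('top'); save(t,'top3'); np.savez('top3.npz',**{k:np.array(v) for k,v in t.items()})
q=eyes.read_camera('scene'); save(q,'scene3'); np.savez('scene3.npz',**{k:np.array(v) for k,v in q.items()})
s,Rt,q=state();print(s['time'],q,s['wrist_force'],s['torque'],s['width'],Rt)
```

```text
7.15 [ 0.4419 -0.1999  0.1216] [ 0.0431 -0.5205 -2.0344] [-0.0436  0.2717  0.0204] 0.10619861466640772 [[ 0.9954 -0.0034 -0.0958]
 [ 0.0958  0.002   0.9954]
 [-0.0032 -1.      0.0024]]
```

View pics/w5.png

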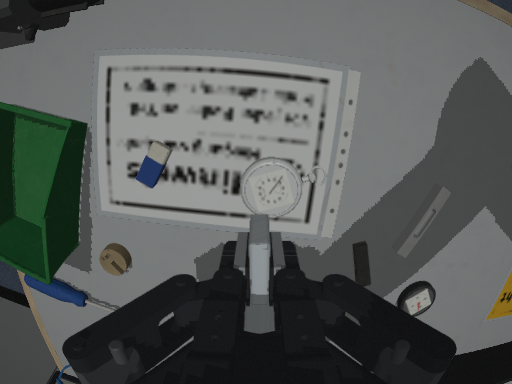

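View pics/top3.png

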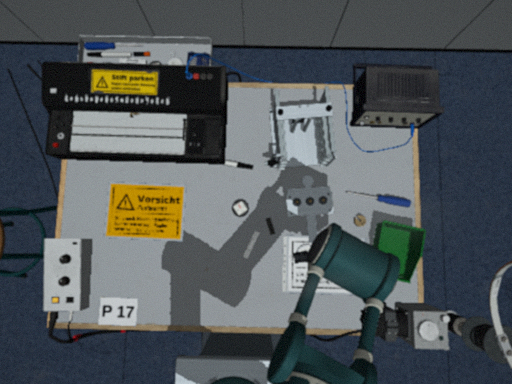

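View pics/scene3.png

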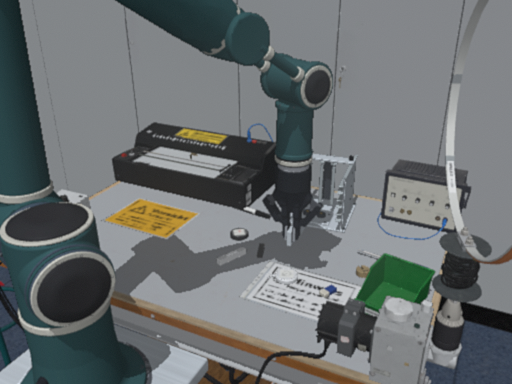

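```bash
cat >> h.py <<'E'
def proj(p,X):
    c=(np.asarray(X,float)-p['position'])@Rm(p);K=p['intrinsics'];return np.stack([K[0,2]+K[0,0]*c[...,0]/c[...,2],K[1,2]+K[1,1]*c[...,1]/c[...,2]],-1)
def rackpt(pose,X):
    x,y,a=pose;X=np.asarray(X,float)/1000;return np.stack([x+np.cos(a)*X[...,0]-np.sin(a)*X[...,1],y+np.sin(a)*X[...,0]+np.cos(a)*X[...,1],X[...,2]],-1)
def over(p,pose,box,sc,name):
    u0,v0,u1,v1=box;im=cv2.resize(p['img'][v0:v1,u0:u1],None,fx=sc,fy=sc,interpolation=cv2.INTER_CUBIC)[:,:,::-1].copy()
    def L(a,b,col):
        q=((proj(p,rackpt(pose,[a,b]))-[u0,v0]+.5)*sc).round().astype(int);cv2.line(im,tuple(map(int,q[0])),tuple(map(int,q[1])),col,1)
    for z in(45,85,125):
        for s in(1,-1):
            L([0,50*s,z],[0,62*s,z],(0,0,255));L([0,50*s,z],[125,50*s,z],(0,160,255))
    for s in(1,-1):
        L([0,62*s,0],[0,62*s,160],(0,255,0));L([0,62*s,160],[180,62*s,160],(0,255,0));L([180,62*s,0],[180,62*s,160],(0,255,0))
    L([0,75,0],[0,-75,0],(255,0,0));L([0,75,6],[0,-75,6],(255,0,0))
    for z,c in((101,(255,255,0)),(109,(255,0,255))): L([0,70,z],[0,95,z],c)
    cv2.imwrite('pics/'+name+'.png',im)
E
python3 - <<'E'
from h import *
s=dict(np.load('scene1.npz'));t=dict(np.load('top1.npz'))
pose=(.688,-.1775,np.radians(5.3))
over(s,pose,(270,140,370,240),6,'ov_s');over(t,pose,(255,80,345,175),6,'ov_t')
E
```

```text
(no output)
```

View pics/ov_s.png

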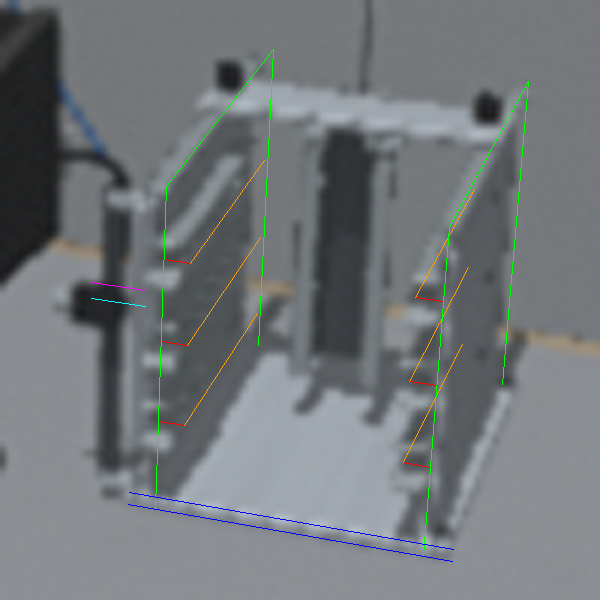

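View pics/ov_t.png

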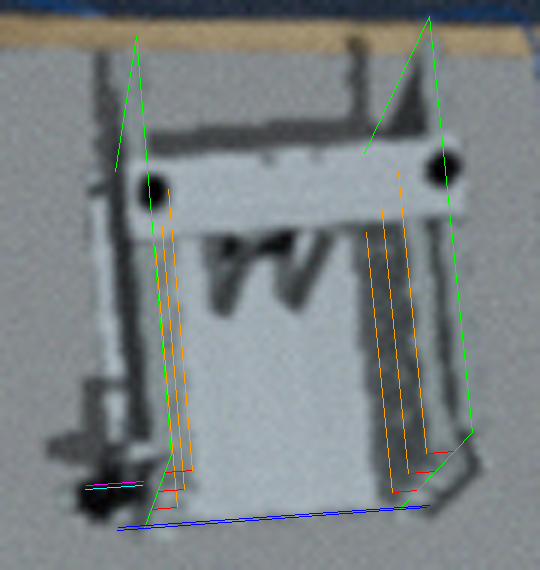

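Run:
```python
from h import *
np.set_printoptions(precision=1,suppress=True,linewidth=160)
# average depth of the top images where static
C=[cloud(dict(np.load(f'top{i}.npz'))) for i in (1,2,3)]
X=np.median(C,axis=0)
x0,y0,a=.688,-.1775,np.radians(5.3)
d=X[...,:2]-[x0,y0];rx=(np.cos(a)*d[...,0]+np.sin(a)*d[...,1])*1000;ry=(-np.sin(a)*d[...,0]+np.cos(a)*d[...,1])*1000;Z=X[...,2]*1000
def ext(zlo,zhi,side,label):
    out=[]
    for xa in range(0,110,10):
        m=(Z>zlo)&(Z<zhi)&(rx>xa)&(rx<xa+10)&(ry*side>35)&(ry*side<90)
        if m.sum()>2: out.append([xa+5,np.percentile(ry[m],3),np.percentile(ry[m],97),m.sum()])
    print(label);print(np.array(out).T)
for s in(1,-1):
    ext(153,166,s,f'wall {s}');ext(129,141,s,f'top rail {s}')
ext(89,101,-1,'midrail R');ext(49,60,-1,'low R')
m=(Z>3.5)&(Z<12)&(abs(ry)<35)&(rx<20)&(rx>-15)
out=[]
for ya in range(-36,36,6):
    k=m&(ry>=ya)&(ry<ya+6); out.append([ya+3,np.percentile(rx[k],4),k.sum()])
print(np.array(out).T)
k=(Z>173)&(Z<185)&(rx>60)&(rx<140)
for s in(1,-1):
    kk=k&(ry*s>30)&(ry*s<90);print('knob',rx[kk].min(),rx[kk].max(),ry[kk].min(),ry[kk].max())
```

```text
wall 1
[[  5.   15.   25.   35.   45.   55.   65.   75.   85.   95.  105. ]
 [ 58.8  59.5  59.7  58.9  59.6  59.8  58.9  60.5  38.9  40.6  41.4]
 [ 86.3  68.1  67.4  66.8  68.2  67.5  67.8  68.4  68.6  69.7  68.6]
 [ 33.   17.   14.   16.   17.   16.   17.   16.   20.   18.    7. ]]
top rail 1
[[ 5.  15.  25.  35.  45.  55.  65.  75.  85.  95. ]
 [49.5 50.9 49.9 51.7 50.7 50.2 51.8 51.  50.2 51.9]
 [87.6 63.1 55.6 54.9 54.  55.7 54.8 55.6 55.6 54.8]
 [17.   9.  12.   8.   8.  12.   6.   9.  11.   6. ]]
wall -1
[[  5.   15.   25.   35.   45.   55.   65.   75.   85.   95.  105. ]
 [-67.6 -68.5 -66.9 -68.  -67.6 -67.5 -67.9 -66.9 -67.8 -63.7 -65.4]
 [-59.4 -58.6 -59.1 -59.8 -58.5 -59.5 -58.4 -58.9 -51.2 -36.5 -41.1]
 [ 16.   19.   16.   16.   18.   15.   16.   16.   21.   14.   10. ]]
top rail -1
[[  5.   15.   25.   35.   45.   55.   65.   75.   85.   95. ]
 [-62.4 -62.5 -61.9 -62.5 -62.1 -62.1 -62.2 -62.  -62.2 -61.3]
 [-52.2 -50.8 -51.5 -50.3 -50.9 -51.  -50.1 -51.1 -49.8 -50.7]
 [ 16.   22.   20.   23.   21.   19.   20.   20.   22.   15. ]]
midrail R
[[  5.   15.   25.   35.   45.  
[... 214 characters left out ...]
12.    7.    9.   11.    6. ]]
low R
[[  5.   15.   25.   35.   45.   55.   65.   75.   85.   95.  105. ]
 [-55.1 -55.6 -56.6 -55.1 -56.1 -54.5 -55.3 -55.9 -54.3 -55.7 -55.9]
 [-51.7 -51.  -50.6 -51.8 -50.3 -51.  -51.7 -50.2 -51.  -50.7 -50.1]
 [  7.    8.   10.    6.   10.    7.    8.    9.    7.    8.    9. ]]
[[-33.  -27.  -21.  -15.   -9.   -3.    3.    9.   15.   21.   27.   33. ]
 [  0.4  -0.6   0.2   0.1   0.6   1.1  -1.2  -2.8  -0.4   0.1   0.6   2. ]
 [ 11.   16.   15.   15.   15.   13.   20.   17.   15.   14.   14.   13. ]]
knob 99.35903436464368 111.32183778661079 54.512159945748415 66.97665492036438
knob 100.33146594962678 112.70430993904726 -66.48508166144765 -53.478722984295246
```

```bash
cat >> h.py <<'E'
RP=(.688,-.1775,np.radians(5.3))
def rackfr(X):
    x0,y0,a=RP;d=X[...,:2]-[x0,y0]
    return np.stack([(np.cos(a)*d[...,0]+np.sin(a)*d[...,1])*1000,(-np.sin(a)*d[...,0]+np.cos(a)*d[...,1])*1000,X[...,2]*1000],-1)
def trayfit(p,zmid):
    T=rackfr(cloud(p));m=(abs(T[...,2]-zmid)<7)&(T[...,0]<-5)&(T[...,0]>-170)&(abs(T[...,1])<75);P=T[m]
    out=[]
    for xa in range(-160,0,6):
        k=P[(P[:,0]>=xa)&(P[:,0]<xa+6)]
        if len(k)>5: out.append([xa+3,np.percentile(k[:,1],3),np.percentile(k[:,1],97),np.median(k[:,2]),len(k)])
    print(np.array(out))
    k=P[abs(P[:,1])<62];A=np.c_[k[:,:2]-k[:,:2].mean(0),np.ones(len(k))];c=np.linalg.lstsq(A,k[:,2],rcond=None)[0];print('plane',c,k[:,:2].mean(0))
E
python3 - <<'E'
from h import *
np.set_printoptions(precision=3,suppress=True,linewidth=160)
trayfit(dict(np.load('top3.npz')),103)
s,Rt,q=state();print(rackfr(q),np.degrees(np.arctan2(Rt[1,0],Rt[0,0])))
E
```

```text
[[-157.     -12.147    8.312  102.285   23.   ]
 [-151.     -56.887   46.516  102.339   32.   ]
 [-145.     -56.54    53.945  102.386  110.   ]
 [-139.     -57.13    52.977  102.502  105.   ]
 [-133.     -58.717   52.57   102.402  106.   ]
 [-127.     -58.766   52.659  101.917  112.   ]
 [-121.     -57.041   54.303  103.104   92.   ]
 [-115.     -57.801   54.249  104.033   74.   ]
 [-109.     -59.146   53.34   102.837   86.   ]
 [-103.     -58.837   52.479  102.463   90.   ]
 [ -97.     -56.707   50.083  101.729   99.   ]
 [ -91.     -57.428   51.761  102.297  106.   ]
 [ -85.     -53.338   48.436  101.621   95.   ]
 [ -79.     -50.319   47.698  102.096   71.   ]
 [ -73.      -8.98     4.79   100.827   14.   ]
 [ -67.     -12.77     9.315  101.606   20.   ]
 [ -61.     -16.162    9.756  101.101   27.   ]
 [ -55.     -15.161   10.195  101.417   26.   ]
 [ -49.     -11.272    8.038  101.866   16.   ]
 [ -13.     -68.525   64.047  100.369   21.   ]
 [  -7.     -52.943   73.823  102.215    8.   ]]
plane [ -0.011  -0.001 102.49 ] [-111.223   -2.155]
[-247.134    0.479  121.583] 5.4972245639187864
```

>>> {"name": "jog_arm", "arguments": {"turn": [[0,0,-0.006],[0,0,0],[0,0,0],[0,0,0]], "slide": [[0,0,0],[10,13,2.5],[20,0,0],[0,0,0]], "grip": [0,0,0,0]}}

```text
time: 7.55
tool_pos: [0.4747, -0.1945, 0.1104]
tcp_rot: [-1.569, -0.083, 0.071]
wrist_force: [0.0, -0.3, -2.4]
width: 0.104
```

Run:
```python
from h import *
np.set_printoptions(precision=3,suppress=True,linewidth=160)
T=[]
for i in range(4):
    t=eyes.read_camera('top'); T.append(t)
t['depth']=np.median([x['depth'] for x in T],axis=0)
im=np.mean([x['img'].astype(float) for x in T],axis=0).astype(np.uint8);t['img']=im
np.savez('top4.npz',**{k:np.array(v) for k,v in t.items()})
trayfit(t,90)
s,Rt,q=state();print(s['time'],rackfr(q),Rt,s['wrist_force'])
a=cv2.resize(im[130:230,255:355],(600,600),interpolation=cv2.INTER_CUBIC);cv2.imwrite('pics/t4.png',a[:,:,::-1])
```

```text
[[-157.      -5.056   12.157   92.416   14.   ]
 [-151.      -9.158   11.741   92.927   23.   ]
 [-145.      -9.748   11.157   92.426   20.   ]
 [-139.     -10.531   12.949   92.417   22.   ]
 [-133.      -8.358   12.45    92.329   23.   ]
 [-127.      -8.785   12.299   92.42    22.   ]
 [-121.      -9.337   11.552   92.239   18.   ]
 [-115.     -53.32    58.074   92.18    86.   ]
 [-109.     -54.769   57.503   92.468  102.   ]
 [-103.     -52.545   57.175   92.618  104.   ]
 [ -97.     -53.928   56.651   92.45   104.   ]
 [ -91.     -54.312   56.113   92.439   85.   ]
 [ -85.     -56.116   59.759   92.581   49.   ]
 [ -79.     -55.703   59.292   92.679   50.   ]
 [ -73.     -53.926   59.586   92.501   71.   ]
 [ -67.     -53.938   56.772   92.607   97.   ]
 [ -61.     -54.095   56.195   92.605  102.   ]
 [ -55.     -50.443   53.865   92.599   94.   ]
 [ -49.     -50.655   52.39    92.754   94.   ]
 [ -43.     -27.487    7.236   92.707   14.   ]
 [ -37.      -7.912   11.816   92.736   20.   ]
 [ -31.     -10.861   14.952   92.448   23.   ]
 [ -25.     -11.307   14.316   92.628   24.   ]
 [ -19.      -7.038   11.735   93.215   19.   ]
 [ -13.     -68.966   53.465   92.4      9.   ]]
plane [ 0.003 -0.    92.56 ] [-85.177   1.833]
7.75 [-216.353    2.528  110.367] [[ 0.995  0.005 -0.097]
 [ 0.097  0.001  0.995]
 [ 0.005 -1.     0.   ]] [-0.04   0.422 -1.879]
```

View pics/t4.png

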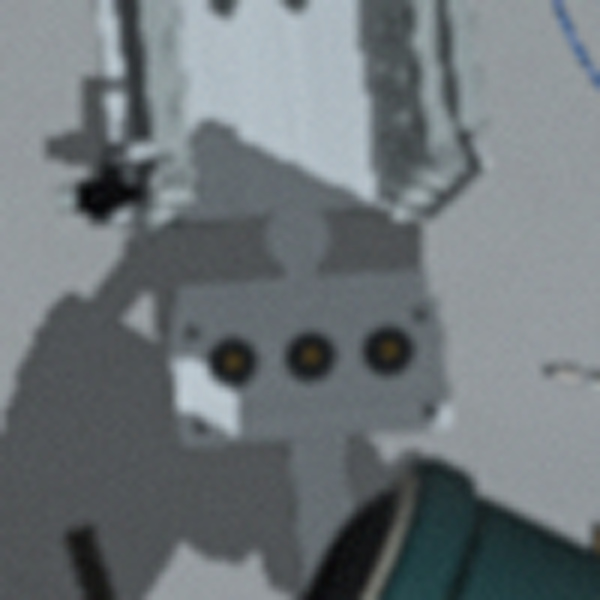

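>>> {"name": "jog_arm", "arguments": {"turn": [[0,0,0],[0,0,0],[0,0,0],[0,0,0]], "slide": [[0,2,-1.5],[15,0,0],[10,0,0],[0,0,0]], "grip": [0,0,0,0]}}

```text
time: 8.15
tool_pos: [0.5003, -0.1949, 0.1092]
tcp_rot: [-1.57, -0.082, 0.07]
wrist_force: [-0.2, 0.7, -1.9]
width: 0.106
```

Run:
```python
from h import *
np.set_printoptions(precision=3,suppress=True,linewidth=160)
T=[eyes.read_camera('top') for i in range(3)]
t=T[-1]
t['depth']=np.median([x['depth'] for x in T],axis=0)
trayfit(t,89)
s,Rt,q=state();print(s['time'],rackfr(q),Rt,s['wrist_force'])
a=cv2.resize(t['img'][130:230,255:355],(600,600),interpolation=cv2.INTER_CUBIC);cv2.imwrite('pics/t5.png',a[:,:,::-1])
```

```text
[[-133.       4.678   10.027   91.263    6.   ]
 [-127.      -0.383    9.584   91.103   13.   ]
 [-121.      -3.692    8.796   90.965   11.   ]
 [-115.      -9.192   10.15    91.136   19.   ]
 [-109.     -11.926   10.044   90.592   23.   ]
 [-103.     -11.183    9.85    91.003   20.   ]
 [ -97.     -11.998    9.149   91.283   19.   ]
 [ -91.     -54.79    51.357   90.886   59.   ]
 [ -85.     -57.677   55.336   91.285  103.   ]
 [ -79.     -56.066   55.061   90.814  104.   ]
 [ -73.     -56.02    54.736   91.087  100.   ]
 [ -67.     -56.85    54.037   91.15    96.   ]
 [ -61.     -58.536   54.574   91.285   54.   ]
 [ -55.     -58.338   57.195   91.451   47.   ]
 [ -49.     -56.874   57.604   91.02    60.   ]
 [ -43.     -56.212   54.462   91.056   89.   ]
 [ -37.     -56.965   54.072   91.355   98.   ]
 [ -31.     -54.699   51.264   91.426   98.   ]
 [ -25.     -53.81    50.966   91.406   96.   ]
 [ -19.     -52.676   46.708   90.952   40.   ]
 [ -13.     -68.061   63.594   91.123   26.   ]
 [  -7.     -57.571   25.583   90.871   25.   ]]
plane [ 0.001  0.    91.123] [-59.762  -0.683]
8.3 [-190.675    0.587  108.458] [[ 0.995  0.005 -0.096]
 [ 0.096  0.001  0.995]
 [ 0.005 -1.     0.   ]] [-0.391 -0.067 -2.415]
```

View pics/t5.png

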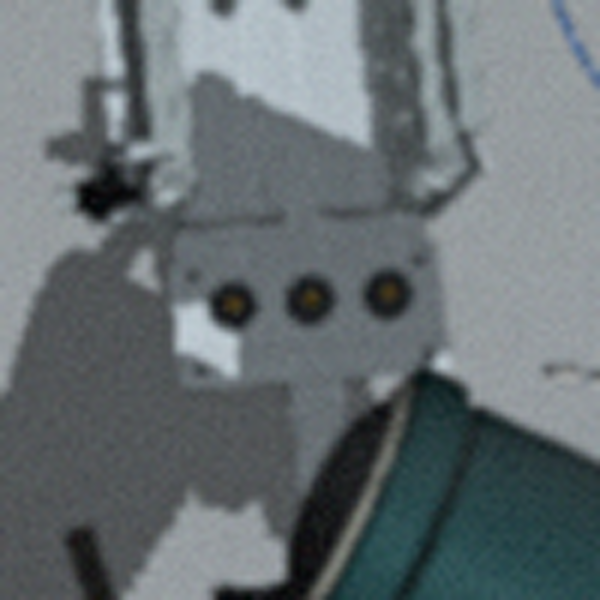

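>>> {"name": "jog_arm", "arguments": {"turn": [[0,0,0],[0,0,0],[0,0,0],[0,0,0],[0,0,0]], "slide": [[0,0.3,0.8],[4,0,0],[4,0,0],[4,0,0],[4,0,0]], "grip": [0,0,0,0,0]}}

```text
time: 8.8
tool_pos: [0.5144, -0.1923, 0.1085]
tcp_rot: [-1.569, -0.08, 0.071]
wrist_force: [-0.4, -0.2, -2.0]
width: 0.109
```

>>> {"name": "jog_arm", "arguments": {"turn": [[0,0,0],[0,0,0],[0,0,0]], "slide": [[4,0,0],[4,0,0],[0,0,0]], "grip": [0,0,0]}}

```text
time: 9.1
tool_pos: [0.5226, -0.1915, 0.1085]
tcp_rot: [-1.569, -0.081, 0.071]
wrist_force: [-0.6, -0.3, -2.4]
width: 0.103
```

>>> {"name": "jog_arm", "arguments": {"turn": [[0,0,0],[0,0,0],[0,0,0]], "slide": [[4,0,0],[4,0,0],[0,0,0]], "grip": [0,0,0]}}

```text
time: 9.4
tool_pos: [0.5305, -0.1908, 0.1087]
tcp_rot: [-1.569, -0.081, 0.07]
wrist_force: [-0.4, 0.0, -3.7]
width: 0.107
```

>>> {"name": "jog_arm", "arguments": {"turn": [[0,0,0],[0,0,0],[0,0,0]], "slide": [[4,0,0],[4,0,0],[0,0,0]], "grip": [0,0,0]}}

```text
time: 9.7
tool_pos: [0.5385, -0.19, 0.1087]
tcp_rot: [-1.569, -0.081, 0.07]
wrist_force: [-0.4, 0.4, -1.1]
width: 0.108
```

Run:
```python
from h import *
np.set_printoptions(precision=3,suppress=True,linewidth=160)
T=[eyes.read_camera('top') for i in range(2)]
t=T[-1]
t['depth']=np.median([x['depth'] for x in T],axis=0)
trayfit(t,89)
q=eyes.read_camera('scene')
a=cv2.resize(t['img'][110:210,255:355],(500,500),interpolation=cv2.INTER_CUBIC);b=cv2.resize(q['img'][140:240,270:330],(300,500),interpolation=cv2.INTER_CUBIC);cv2.imwrite('pics/t6.png',np.hstack([a,b])[:,:,::-1])
F=[]
s,Rt,q=state();print(s['time'],rackfr(q),Rt,s['wrist_force'],s['torque'])
```

```text
[[-67.      3.665  11.781  90.464   8.   ]
 [-61.     -1.213  11.19   90.845  14.   ]
 [-55.     -4.012  10.765  90.916  14.   ]
 [-49.    -11.296  55.874  90.883  57.   ]
 [-43.    -16.784  54.614  91.205  67.   ]
 [-37.    -25.595  56.611  91.039  70.   ]
 [-31.    -35.751  56.372  90.643  83.   ]
 [-25.    -56.854  56.863  91.02   87.   ]
 [-19.    -57.888  56.77   91.127  49.   ]
 [-13.    -68.102  61.02   90.391  42.   ]
 [ -7.    -49.448  45.963  91.026  40.   ]]
plane [ 0.011 -0.002 90.904] [-33.286   8.929]
9.85 [-150.764    1.509  108.471] [[ 0.995  0.006 -0.096]
 [ 0.096  0.001  0.995]
 [ 0.006 -1.     0.   ]] [ 0.639  0.096 -1.698] [-0.002  0.238  0.011]
```

View pics/t6.png

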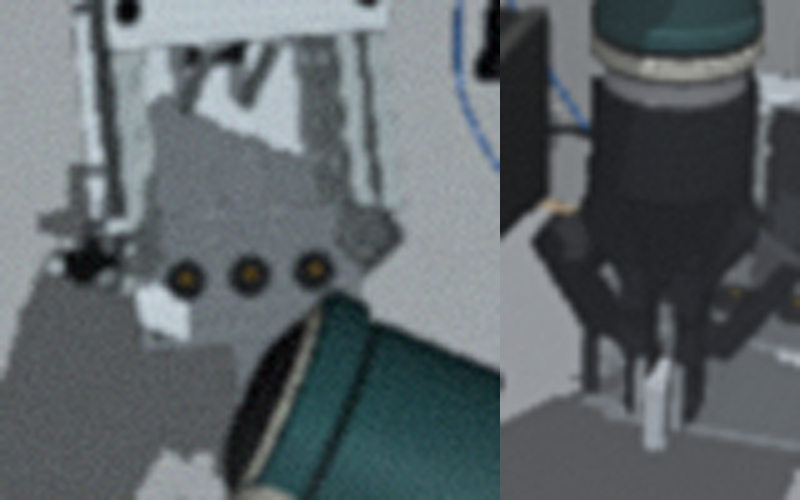

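>>> {"name": "jog_arm", "arguments": {"turn": [[0,0,0],[0,0,0],[0,0,0],[0,0,0]], "slide": [[4,0,0],[4,0,0],[4,0,0],[0,0,0]], "grip": [0,0,0,0]}}

```text
time: 10.25
tool_pos: [0.5506, -0.1889, 0.1088]
tcp_rot: [-1.569, -0.081, 0.07]
wrist_force: [-0.4, -0.0, -2.1]
width: 0.106
```

>>> {"name": "jog_arm", "arguments": {"turn": [[0,0,0],[0,0,0],[0,0,0],[0,0,0]], "slide": [[4,0,0],[4,0,0],[4,0,0],[0,0,0]], "grip": [0,0,0,0]}}

```text
time: 10.65
tool_pos: [0.5624, -0.1877, 0.1088]
tcp_rot: [-1.569, -0.081, 0.071]
wrist_force: [0.7, -0.8, -2.4]
width: 0.106
```

>>> {"name": "jog_arm", "arguments": {"turn": [[0,0,0],[0,0,0],[0,0,0],[0,0,0]], "slide": [[3,0,0],[3,0,0],[2,0,0],[0,0,0]], "grip": [0,0,0,0]}}

```text
time: 11.05
tool_pos: [0.57, -0.1869, 0.1088]
tcp_rot: [-1.569, -0.081, 0.071]
wrist_force: [0.5, 1.4, -2.4]
width: 0.108
```

>>> {"name": "jog_arm", "arguments": {"turn": [[0,0,0],[0,0,0],[0,0,0]], "slide": [[2,0,0],[2,0,0],[2,0,0]], "grip": [0,0,0]}}

```text
time: 11.35
tool_pos: [0.5758, -0.1863, 0.1088]
tcp_rot: [-1.569, -0.08, 0.071]
wrist_force: [0.2, -0.0, -1.1]
width: 0.102
```

>>> {"name": "jog_arm", "arguments": {"turn": [[0,0,0],[0,0,0]], "slide": [[2,0,0],[2,0,0]], "grip": [0,0]}}

```text
time: 11.55
tool_pos: [0.5798, -0.1859, 0.1088]
tcp_rot: [-1.569, -0.08, 0.071]
wrist_force: [-1.2, -0.9, -2.6]
width: 0.106
```

>>> {"name": "jog_arm", "arguments": {"turn": [[0,0,0],[0,0,0]], "slide": [[2,0,0],[2,0,0]], "grip": [0,0]}}

```text
time: 11.75
tool_pos: [0.5838, -0.1855, 0.1088]
tcp_rot: [-1.569, -0.08, 0.071]
wrist_force: [0.1, -0.5, -1.5]
width: 0.111
```

>>> {"name": "jog_arm", "arguments": {"turn": [[0,0,0],[0,0,0]], "slide": [[2,0,0],[2,0,0]], "grip": [0,0]}}

```text
time: 11.95
tool_pos: [0.5863, -0.1852, 0.1084]
tcp_rot: [-1.569, -0.078, 0.073]
wrist_force: [-5.0, -0.9, -0.5]
width: 0.108
```

>>> {"name": "jog_arm", "arguments": {"turn": [[0,0,0],[0,0,0]], "slide": [[1,0,0],[0,0,0]], "grip": [0,0]}}

```text
time: 12.15
tool_pos: [0.587, -0.1851, 0.1083]
tcp_rot: [-1.569, -0.077, 0.074]
wrist_force: [-5.3, -0.7, 0.7]
width: 0.109
```

>>> {"name": "jog_arm", "arguments": {"turn": [[0,0,0],[0,0,0]], "slide": [[1,0,0],[0,0,0]], "grip": [0,0]}}

```text
time: 12.35
tool_pos: [0.5879, -0.1849, 0.1083]
tcp_rot: [-1.569, -0.077, 0.074]
wrist_force: [-5.3, 0.1, -0.2]
width: 0.105
```

>>> {"name": "jog_arm", "arguments": {"turn": [[0,0,0],[0,0,0]], "slide": [[1,0,0],[0,0,0]], "grip": [0,0]}}

```text
time: 12.55
tool_pos: [0.589, -0.1849, 0.1083]
tcp_rot: [-1.569, -0.077, 0.074]
wrist_force: [-4.7, -0.4, -0.7]
width: 0.11
```

>>> {"name": "jog_arm", "arguments": {"turn": [[0,0,0],[0,0,0]], "slide": [[1,0,0],[0,0,0]], "grip": [0,0]}}

```text
time: 12.75
tool_pos: [0.5902, -0.1847, 0.1083]
tcp_rot: [-1.569, -0.078, 0.073]
wrist_force: [-5.7, 0.0, -1.4]
width: 0.106
```

>>> {"name": "jog_arm", "arguments": {"turn": [[0,0,0],[0,0,0]], "slide": [[1,0,0],[0,0,0]], "grip": [0,0]}}

```text
time: 12.95
tool_pos: [0.5917, -0.1846, 0.1083]
tcp_rot: [-1.569, -0.079, 0.072]
wrist_force: [-4.9, 0.1, -1.3]
width: 0.106
```

>>> {"name": "jog_arm", "arguments": {"turn": [[0,0,0],[0,0,0]], "slide": [[1,0,0],[0,0,0]], "grip": [0,0]}}

```text
time: 13.15
tool_pos: [0.5935, -0.1845, 0.1086]
tcp_rot: [-1.569, -0.08, 0.071]
wrist_force: [-3.0, -0.3, -2.4]
width: 0.106
```

>>> {"name": "jog_arm", "arguments": {"turn": [[0,0,0],[0,0,0]], "slide": [[1,0,0],[0,0,0]], "grip": [0,0]}}

```text
time: 13.35
tool_pos: [0.595, -0.1844, 0.1089]
tcp_rot: [-1.569, -0.081, 0.07]
wrist_force: [-1.2, -0.0, -3.3]
width: 0.107
```

>>> {"name": "jog_arm", "arguments": {"turn": [[0,0,0],[0,0,0]], "slide": [[1,0,0],[0,0,0]], "grip": [0,0]}}

```text
time: 13.55
tool_pos: [0.5962, -0.1844, 0.1091]
tcp_rot: [-1.569, -0.081, 0.07]
wrist_force: [-0.5, -0.1, -2.9]
width: 0.107
```

>>> {"name": "jog_arm", "arguments": {"turn": [[0,0,0],[0,0,0]], "slide": [[1,0,0],[0,0,0]], "grip": [0,0]}}

```text
time: 13.75
tool_pos: [0.5972, -0.1843, 0.1092]
tcp_rot: [-1.569, -0.081, 0.07]
wrist_force: [0.3, -0.3, -3.3]
width: 0.109
```

>>> {"name": "jog_arm", "arguments": {"turn": [[0,0,0],[0,0,0]], "slide": [[1,0,0],[0,0,0]], "grip": [0,0]}}

```text
time: 13.95
tool_pos: [0.5982, -0.1842, 0.1092]
tcp_rot: [-1.569, -0.081, 0.07]
wrist_force: [-0.2, 0.6, -2.9]
width: 0.108
```

>>> {"name": "jog_arm", "arguments": {"turn": [[0,0,0],[0,0,0]], "slide": [[1,0,0],[0,0,0]], "grip": [0,0]}}

```text
time: 14.15
tool_pos: [0.5992, -0.1841, 0.1093]
tcp_rot: [-1.569, -0.081, 0.07]
wrist_force: [0.2, 0.1, -3.2]
width: 0.107
```

>>> {"name": "jog_arm", "arguments": {"turn": [[0,0,0],[0,0,0]], "slide": [[1,0,0],[0,0,0]], "grip": [0,0]}}

```text
time: 14.35
tool_pos: [0.6001, -0.1841, 0.1092]
tcp_rot: [-1.569, -0.081, 0.07]
wrist_force: [1.3, 0.2, -3.0]
width: 0.109
```

>>> {"name": "jog_arm", "arguments": {"turn": [[0,0,0],[0,0,0]], "slide": [[1,0,0],[0,0,0]], "grip": [0,0]}}

```text
time: 14.55
tool_pos: [0.6011, -0.184, 0.1092]
tcp_rot: [-1.569, -0.081, 0.07]
wrist_force: [2.8, 0.4, -1.8]
width: 0.107
```

>>> {"name": "jog_arm", "arguments": {"turn": [[0,0,0],[0,0,0]], "slide": [[1,0,0],[0,0,0]], "grip": [0,0]}}

```text
time: 14.75
tool_pos: [0.602, -0.1839, 0.1091]
tcp_rot: [-1.569, -0.081, 0.07]
wrist_force: [2.4, 1.0, -2.9]
width: 0.107
```

>>> {"name": "jog_arm", "arguments": {"turn": [[0,0,0],[0,0,0]], "slide": [[1,0,0],[0,0,0]], "grip": [0,0]}}

```text
time: 14.95
tool_pos: [0.603, -0.1838, 0.1091]
tcp_rot: [-1.569, -0.081, 0.07]
wrist_force: [2.8, 0.1, -2.1]
width: 0.106
```

>>> {"name": "jog_arm", "arguments": {"turn": [[0,0,0],[0,0,0]], "slide": [[1,0,0],[0,0,0]], "grip": [0,0]}}

```text
time: 15.15
tool_pos: [0.6039, -0.1837, 0.1091]
tcp_rot: [-1.569, -0.081, 0.07]
wrist_force: [2.7, 0.6, -2.1]
width: 0.104
```

>>> {"name": "jog_arm", "arguments": {"turn": [[0,0,0],[0,0,0]], "slide": [[1,0,0],[0,0,0]], "grip": [0,0]}}

```text
time: 15.35
tool_pos: [0.6039, -0.1836, 0.1088]
tcp_rot: [-1.569, -0.079, 0.072]
wrist_force: [-1.9, 0.4, -0.8]
width: 0.105
```

>>> {"name": "jog_arm", "arguments": {"turn": [[0,0,0],[0,0,0]], "slide": [[1,0,0],[0,0,0]], "grip": [0,0]}}

```text
time: 15.55
tool_pos: [0.604, -0.1835, 0.1086]
tcp_rot: [-1.569, -0.078, 0.073]
wrist_force: [-5.2, -0.7, 0.6]
width: 0.108
```

>>> {"name": "jog_arm", "arguments": {"turn": [[0,0,0],[0,0,0]], "slide": [[1,0,0],[0,0,0]], "grip": [0,0]}}

```text
time: 15.75
tool_pos: [0.604, -0.1834, 0.1083]
tcp_rot: [-1.568, -0.076, 0.075]
wrist_force: [-7.7, -1.5, 1.0]
width: 0.104
```

>>> {"name": "jog_arm", "arguments": {"turn": [[0,0,0],[0,0,0],[0,0,0]], "slide": [[-2,0,0],[0,0,0],[0,0,0]], "grip": [0,0,0]}}

```text
time: 16.05
tool_pos: [0.604, -0.1836, 0.1087]
tcp_rot: [-1.569, -0.079, 0.072]
wrist_force: [-2.8, 0.1, -0.8]
width: 0.108
```

>>> {"name": "jog_arm", "arguments": {"turn": [[0,0,0],[0,0,0],[0,0,0],[0,0,0],[0,0,0]], "slide": [[0,0.6,0],[0,0,0],[0,0,0],[0,0,0],[0,0,0]], "grip": [0,14,20,30,40]}}

```text
time: 16.55
tool_pos: [0.6052, -0.1836, 0.1088]
tcp_rot: [-1.57, -0.081, 0.07]
wrist_force: [0.3, 0.0, 0.1]
width: 0.399
```

>>> {"name": "jog_arm", "arguments": {"turn": [[0,0,0],[0,0,0],[0,0,0],[0,0,0],[0,0,0]], "slide": [[0,0,0],[0,0,0],[0,-10,0],[0,-25,0],[0,-30,0]], "grip": [40,40,40,40,40]}}

```text
time: 17.05
tool_pos: [0.6031, -0.1832, 0.1731]
tcp_rot: [-1.568, -0.078, 0.073]
wrist_force: [0.5, -0.4, -0.1]
width: 0.402
```

>>> {"name": "jog_arm", "arguments": {"turn": [[0,0,0],[0,0,0],[0,0,0],[0,0,0],[0,0,0]], "slide": [[-10,-30,0],[-40,-20,0],[-40,0,0],[-40,0,0],[0,0,0]], "grip": [40,40,40,40,40]}}

```text
time: 17.55
tool_pos: [0.47, -0.1958, 0.2227]
tcp_rot: [-1.569, -0.077, 0.072]
wrist_force: [-0.0, 0.2, -0.7]
width: 0.401
```

Run:
```python
from h import *
np.set_printoptions(precision=3,suppress=True,linewidth=160)
t=eyes.read_camera('top');q=eyes.read_camera('scene');save(t,'t7');np.savez('top7.npz',**{k:np.array(v) for k,v in t.items()})
a=cv2.resize(t['img'][90:210,255:355],(500,600),interpolation=cv2.INTER_CUBIC);b=cv2.resize(q['img'][130:250,270:330],(300,600),interpolation=cv2.INTER_CUBIC);cv2.imwrite('pics/t7c.png',np.hstack([a,b])[:,:,::-1])
s,Rt,p=state();print(s['time'],rackfr(p),s['wrist_force'],s['width'])
T=rackfr(cloud(t));m=(T[...,2]>75)&(T[...,2]<102)&(abs(T[...,1])<48)&(T[...,0]>-90)&(T[...,0]<140);P=T[m]
for xa in range(-90,130,8):
    k=P[(P[:,0]>=xa)&(P[:,0]<xa+8)]
    if len(k)>4: print(xa+4,k[:,1].min(),k[:,1].max(),np.median(k[:,2]),len(k))
h=(T[...,2]>108)&(T[...,2]<132)&(abs(T[...,1])<20)&(T[...,0]>-150)&(T[...,0]<0);print('handle',T[h].min(0),T[h].max(0),np.median(T[h],0))
```

```text
17.65 [-214.69     1.027  223.556] [ 1.149 -0.326  0.361] 0.4011470568790936
-62 -5.326223490738279 3.2740061451213927 87.53550337987642 10
-54 -11.26091600886767 10.197475204544011 88.42363603822778 23
-46 -12.143254754330169 11.594271698630282 88.38920421794305 29
-38 -12.223563559309886 12.007845895659647 89.11876246139312 28
-30 -10.724383069680918 11.099106047819577 88.76823430869985 29
-22 -11.580274714871848 10.630815942614662 89.77271682986876 27
-14 -11.866215966995346 12.00352824780259 89.0491268070418 26
-6 -9.774690080189039 11.706616660688521 89.53409602799678 27
2 -10.977431262022355 11.003556208468622 90.1239585292949 27
10 -11.799334628567646 10.689004680215469 89.91534855587136 26
18 -46.76486292281367 44.61219514110426 90.58385104741785 106
26 -47.61145055903494 43.637361037711166 90.29133415795076 100
34 -45.26800407747946 42.95305072322626 90.15432402299173 101
42 -46.83094784037042 44.644947724040144 92.75918138165929 120
50 -47.22871312659724 44.88767374227545 97.63909109238838 100
58 -47.786660550833716 43.7724578073255 92.82609507630252 82
66 -46.73143098242621 43.082968215309414 90.87286523335169 100
74 -46.916981018866515 44.85472593941116 91.2517578084578 104
82 -47.76777501143793 44.43928090076016 91.29506048304926 93
90 -20.80797560615731 22.348727172940393 91.37879977364571 41
98 -14.114255780045067 11.079295450334502 92.8905472824164 27
106 -13.807651821857407 7.179905574486976 91.44244860641749 21
handle [-103.921   -5.186  109.049] [-68.348   5.02  122.568] [-85.892   0.71  119.5  ]
```

View pics/t7c.png

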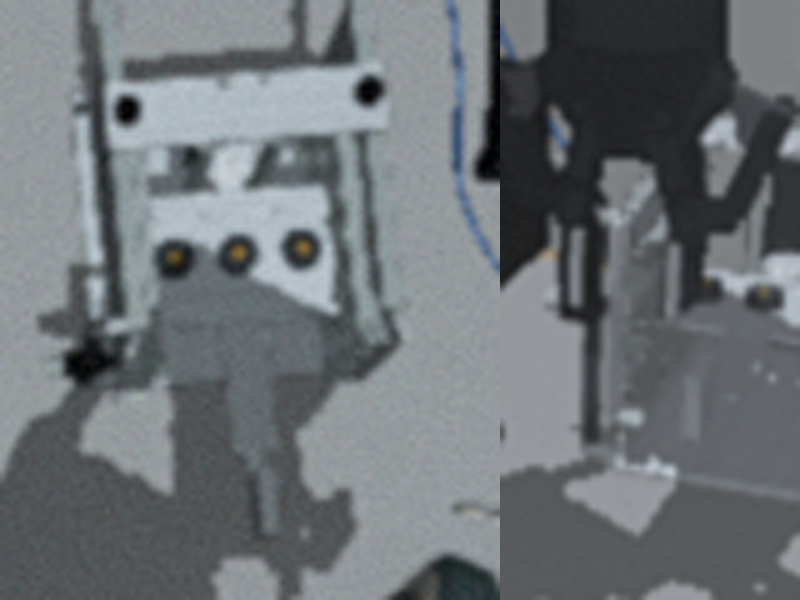

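>>> {"name": "jog_arm", "arguments": {"turn": [[0,0,0],[0,0,0],[0,0,0],[0,0,0],[0,0,0]], "slide": [[0,-30,30],[0,-30,40],[0,-20,45],[0,0,45],[0,0,45]], "grip": [40,40,40,40,40]}}

```text
time: 18.15
tool_pos: [0.456, 0.0099, 0.3049]
tcp_rot: [-1.569, -0.084, 0.067]
wrist_force: [1.1, 0.2, -0.3]
width: 0.4
```

>>> {"name": "jog_arm", "arguments": {"turn": [[0,-0.13,0],[0,-0.13,0],[0,-0.13,0],[0,-0.13,0],[0,0,0]], "slide": [[0,0,0],[0,0,0],[0,0,0],[0,0,0],[0,0,0]], "grip": [40,40,40,40,40]}}

```text
time: 18.65
tool_pos: [0.4556, 0.0085, 0.3033]
tcp_rot: [-1.518, -0.489, 0.478]
wrist_force: [0.5, -0.5, 0.0]
width: 0.401
```

Run:
```python
from h import *
np.set_printoptions(precision=4,suppress=True,linewidth=160)
p=eyes.read_camera('wrist'); save(p,'w8'); np.savez('w8.npz',**{k:np.array(v) for k,v in p.items()})
for r in nets.search_frame('index_tip',p)[:2]: print(w(p,r['xyz']),r['conf'])
q=eyes.read_camera('scene'); save(q,'s8'); np.savez('s8.npz',**{k:np.array(v) for k,v in q.items()})
for r in nets.search_frame('index_tip',q)[:2]: print(w(q,r['xyz']),r['conf'])
s,Rt,pp=state();print(s['time'],pp)
```

```text
[ 0.6722 -0.0888  0.1077] 0.51
[ 0.5884 -0.4182  0.0185] 0.33
18.85 [0.4548 0.008  0.3028]
```

View pics/w8.png

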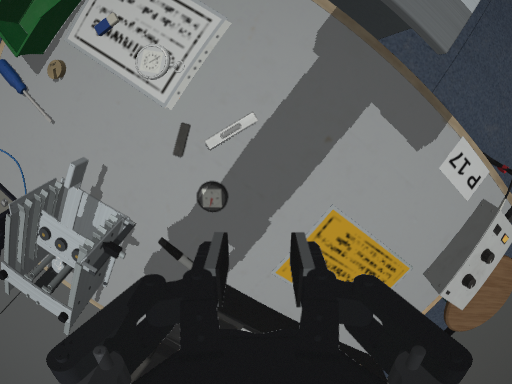

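View pics/s8.png

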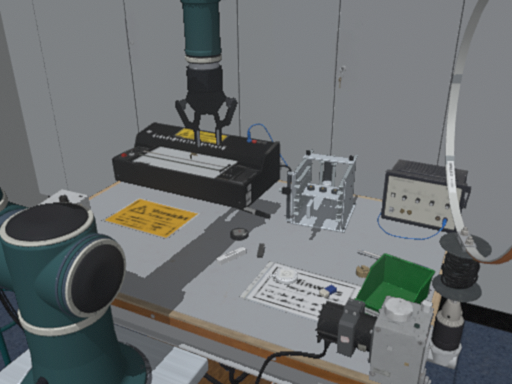

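Run:
```python
from h import *
np.set_printoptions(precision=1,suppress=True,linewidth=170)
p=dict(np.load('w8.npz'));q=dict(np.load('s8.npz'))
a=cv2.resize(p['img'][220:290,80:150],(420,420),interpolation=cv2.INTER_CUBIC);b=cv2.resize(q['img'][165:225,275:325],(350,420),interpolation=cv2.INTER_CUBIC);cv2.imwrite('pics/idx.png',np.hstack([a,b])[:,:,::-1])
def zr(X,im,name):
    T=rackfr(X);g=im.sum(-1)
    m=(abs(T[...,0]+4)<14)&(T[...,1]>70)&(T[...,1]<108)&(T[...,2]>20)&(T[...,2]<150)
    v,u=np.nonzero(m);print(name,len(v))
    for ya in range(70,108,4):
        k=m&(T[...,1]>=ya)&(T[...,1]<ya+4)&(T[...,2]>80)&(T[...,2]<130)
        if k.sum()>2: print(ya+2,k.sum(),np.percentile(T[k],[5,50,95],axis=0).T.ravel())
zr(wcloud(p),p['img'],'wrist');zr(cloud(q),q['img'],'scene')
tt=np.median([cloud(dict(np.load(f'top{i}.npz'))) for i in(1,2,3,7)],axis=0);zr(tt,q['img'],'top')
```

```text
wrist 646
72 39 [-15.3 -14.1  -4.2  70.   71.3  72.5  83.2 103.5 125.9]
76 20 [ -7.8  -6.4  -1.3  74.2  76.1  77.5  96.2 103.2 106.2]
80 43 [-10.6  -5.3   1.3  78.7  80.7  81.9  94.3 107.7 125.5]
84 64 [-10.6  -0.9   1.5  82.2  84.   85.7  95.3 109.2 127.9]
88 69 [-10.6  -2.5   2.7  86.3  88.3  89.8  95.4 109.3 126.7]
92 37 [-10.9  -9.4   0.5  90.3  91.9  93.8  94.4 107.8 109.8]
96 35 [-11.2  -9.6  -1.   94.4  95.9  97.6  93.9 107.  109.3]
100 32 [-10.9  -8.7  -1.   98.2  99.6 101.3  96.6 105.3 109.1]
104 19 [ -9.6  -8.   -4.  102.2 103.8 105.7  99.8 103.4 105.8]
108 9 [ -9.5  -7.5  -2.1 106.3 107.  107.7  99.1 102.9 104.5]
scene 266
72 24 [-17.6 -13.5 -10.2  70.4  71.2  73.1  83.2  96.9 126.1]
76 8 [-10.7  -9.2  -7.1  74.1  77.1  77.8  96.6 104.2 108.7]
80 21 [-12.4  -1.4   5.7  79.1  80.5  82.   80.8 106.6 126.8]
84 26 [-12.3  -3.    5.2  82.3  83.7  85.6  86.5 108.5 127.1]
88 25 [-12.6  -1.4   2.7  86.2  88.1  89.3  81.8 110.9 127.4]
92 13 [-13.6 -10.4  -5.8  90.2  92.1  93.5  94.1 102.5 110.1]
96 7 [-14.  -10.8  -7.8  94.7  96.2  96.4  95.8 102.5 110. ]
100 11 [-13.1 -10.7  -2.4  98.2  99.2 101.8  95.7 103.4 107.8]
104 4 [-10.3  -6.8  -3.8 104.3 105.1 105.9  97.1 102.1 104.6]
top 81
72 6 [ -7.7  -5.1  -2.2  70.7  72.4  73.8 103.1 104.4 105.8]
76 3 [ -7.9  -5.6  -3.4  76.4  76.5  76.7 108.2 108.6 109.7]
80 11 [-10.6  -5.6  -0.3  78.8  79.4  81.8  95.5 109.8 116.6]
84 10 [-10.4  -6.6  -0.1  82.1  84.2  84.8 100.9 110.2 122.8]
88 14 [-10.7  -5.    0.8  86.8  87.5  89.8  98.5 109.9 124. ]
92 6 [-10.3  -6.1   0.1  91.8  92.2  92.6 101.1 110.1 110.9]
96 11 [-10.2  -6.9   0.   94.4  95.2  97.7  99.  108.9 110.9]
100 3 [ -8.1  -5.7  -3.6  99.8  99.9 100.1 104.8 104.9 106.3]
104 6 [ -8.   -5.6  -3.  102.5 103.8 105.3 103.4 105.4 106.9]
```

View pics/idx.png

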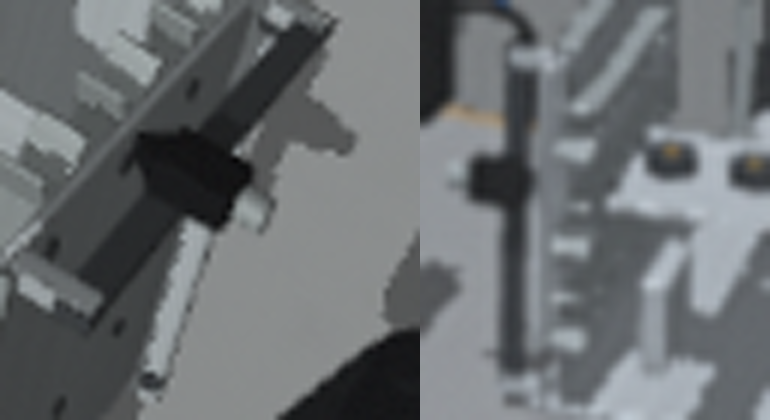

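Run:
```python
from h import *
t=eyes.read_camera('top');T=rackfr(cloud(t))
h=(T[...,2]>108)&(T[...,2]<132)&(abs(T[...,1])<20)&(T[...,0]>-150)&(T[...,0]<0);print('handle',T[h].min(0),T[h].max(0))
print(bot.read_state()['time'],bot.finish_job())
```

```text
handle [-103.74871451   -5.18766608  109.20666758] [-68.24506964   4.99930639 122.97586965]
the job is handed in; nothing more can be done
18.9 None
```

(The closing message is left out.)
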